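Build a corner hearth in the soldering pan

ROBOT

A 6-joint arm with a two-finger parallel gripper is mounted at the origin on a cart in front of the work surface, level with it; the furniture and walls round the work are solid. World frame = base frame: x ahead of the robot, y to its left, z up, the work surface at z = 0. Lengths are in m, angles in degrees, forces in N, time in s.
With the tool pointing down it reaches from about 0.3 to 0.95 m from the base axis. Payload 3.1 kg.
Tool frame: the origin (TCP) lies on the centre line of the jaws, within the pads' length; the fingertips stand robot.finger_overhang ahead of it and the grasp point (between the pads) is the TCP (robot.finger_overhang is the distance from the TCP to the fingertips, in m); z points along the fingers, y is the direction in which the jaws open and shut (so a half turn about z gives the same grasp; the last joint's range is limited). The gripper opens to 85 mm and grips with 20 to 120 N. Pads are 22 mm wide; open, the fingers measure 114 mm over their backs; the gripper's body (76 mm by 85 mm) begins 54 mm behind the grasp point. The pads swing forward as they close: fully open they stand 13 mm farther back than shut.
Start: joints at [68.371, 17.653, 93.61, -0, 68.738, -3.994], TCP at [0.189, 0.596, 0.217] pointing down, gripper open.
Joint ranges: [-175.34, 175.34], [-45.06, 112.39], [2.9, 150.54], [-68.45, 248.45], [3.09, 151.38], [-168.51, 168.51]. Speed limits (degrees/s): [159.86, 159.86, 180, 180, 180, 180].

INTERFACE

Orientations are given as [roll, pitch, yaw] about the fixed x, y, z axes, in that order (R = Rz(yaw) Ry(pitch) Rx(roll)).
In Python, from station import robot gives the robot as it stands.
- The arm moves only by the shell command python3 -m crank 'ROWS' [FORCE]. ROWS is JSON, a list of rows, each a list of 7 numbers: the shift along the tool's x, y, z in cm, then the turn, a rotation vector about the tool's x, y, z in degrees, then the opening, from 0 (shut) to 1 (fully open). A call has exactly 10 rows; each row is the pose to reach, as a shift and turn from the pose commanded when the call began, along the tool's axes at that moment; what a row does not reach only later rows make up. A row lasts 1/12 s, in which the tool goes at most 41.7 mm and 7.16 degrees, less where a joint would pass 70% of its speed; a pose out of reach is approached as far as the arm can. A call with a gripper value outside its range is refused whole. The fingers move at their own pace and stop on an object; FORCE is the grip in N (left out, the last holds). Time passes only in rows, so rows that repeat a pose let the fingers close, or fill a call up. It gives the time, the measured TCP pose, the force and the opening at its end, in the units of the state.
- robot.state(): the state, without advancing time (a new reading comes with each control period).
- robot.snapshot(name): name is "scene" or "top"; returns a dict with "pixels" (420x560x3 uint8, red, green, blue), "depth" (420x560 float32, m along the optical axis (not along the pixel's ray), 0 where there is no reading), "fx", "fy", "cx", "cy" (pixels), "dist_coeffs" ([k1, k2, p1, p2, k3] as OpenCV has them; the pictures are not rectified), "R" (3x3) and "t" (3): a world point X has camera coordinates R X + t. Camera axes: x right, y down, z forward; pixel columns grow to the right and rows downward; lengths in m; the calibration is good to about 2 mm. A picture is of the moment at which its call begins.
- robot.sign_off(): hands the job in, once; it reports no verdict.
Trained networks look in a picture, given as the dict that the camera call returned (one of the last four; its "shot" number tells which), for a name from the list of things; names that differ only in an ending like _2 or _b are one class to them, and where a whole thing is asked for, a point or a joint stands for the part that bears it (a point fixed in the world has none). Each returns a list of dicts, best first, with "p" (0 to 1); they miss things now and then, are a little off and sometimes report something else, mostly with a low value. They report only what shows in the picture. A call takes as long as a camera call.
- robot.look_for(picture, label): "centre" ([x, y, z] in m, in the coordinates of the camera as it stood for that picture, good to about 4 mm: the middle of the surface that is visible of it).
- robot.cut_out(picture, label): "pixels" (420x560 bool, what is visible of it).
The state is a dict: "time_s": time; "joint_pos": joint angles; "joint_velocities": joint speeds; "joint_torque": joint torques, N m; "position": TCP position; "tool_rot": TCP orientation; "wrist_force": force on the tool from outside, world axes, zero at the start; "moment": the same for the moment, N m; "gripper_width": opening from 0.0 (shut) to 1.0 (fully open).
Only numpy, scipy, OpenCV 4.12 (cv2) and the standard library are available. Lean on these libraries where they do the work, as an engineer would, in place of code of your own. Each camera call takes 0.05 s, during which the arm holds its last target.

TASK

Build a corner hearth in the shallow steel pan: first lay the charcoal block flat in the pan's front left, long side running left to right; then stand the long firebrick along the back, behind the charcoal, and the short firebrick along the right, beside the charcoal, all down on the pan's floor and square with it, so that the hearth is open to the front and to the left, where the torch hangs. Last, when both bricks stand, lay the silver ring flat in the middle of the charcoal. Knock no brick over and leave the brass ring where it lies.

Things in the scene. Friction and masses are not known exactly. Their poses are not given: they have to be found in the camera images.
- solder_pan: Shallow dark sheet-steel pan, fixed to the bench, turned up to 17 degrees. Origin: centre of its underside; own x to its back (away from the robot), y to its left. Inner floor 110 mm (x) by 140 mm (y), 2 mm above the underside; lip 3 mm thick with a bright edge, top 8 mm above the underside; wire loop on the front lip. The three blocks fill it with gaps of about 8 mm between them and to the lip.
- charcoal_block: Black charcoal soldering block lying flat, 60 mm along its own x, 90 mm along its own y, 16 mm high, loose, about 80 g. Origin: centre of its underside. At the start its long axis points roughly away from the robot; in the pan it runs left to right (either way round). Place in the pan's frame: x -17, y +17 mm.
- long_brick: Long pale buff firebrick standing on edge, 25 mm thick along its own x, 122 mm long along its own y, 60 mm high, loose, about 150 g. Origin: centre of its underside. At the start its long axis points roughly away from the robot; in the pan it runs left to right (either way round). Place in the pan's frame: x +34, y 0 mm.
- short_brick: Short pale buff firebrick standing upright, 25 mm thick along its own x, 60 mm long along its own y, 60 mm high, loose, about 75 g. Origin: centre of its underside. Its own y points roughly away from the robot at the start; in the pan it runs front to back, along the pan's x. Place in the pan's frame: x -16, y -49 mm.
- silver_ring: Silver-grey ring blank lying flat, outer diameter 24 mm, 9 mm high, loose, about 12 g; take it across its outside. Origin at the centre of its underside, z along its axis.
- brass_ring: Yellow brass ring blank lying flat, outer diameter 22 mm, 6 mm high, loose; not needed, to be left alone. Origin at the centre of its underside. Mind the fixed black lamp to the left of these things: its shade hangs over x 0.53 to 0.68, y 0.22 to 0.37 m, from 0.5 m up; swing in from the start with the arm drawn in (within 0.48 m of the base axis).

How it is judged (in metres and radians):
On the way, in this order (a step that is already met when the one before it is completed fails the run):
1. the charcoal block lies flat on the pan's floor, front left, long side left to right (z of charcoal_block in the frame of solder_pan between -0.002 and 0.006 m and angle between charcoal_block's own z axis and vertical below 0.1 rad and angle between the y axis of charcoal_block and the y axis of solder_pan, either way round below 0.25 rad and x of charcoal_block in the frame of solder_pan between -0.03 and 0.002 m and y of charcoal_block in the frame of solder_pan between 0 and 0.03 m), for 0.2 s.
2. both firebricks stand on the pan's floor, the long one behind the charcoal, the short one to its right (all of step 1 and z of long_brick in the frame of solder_pan between -0.002 and 0.006 m and angle between each of long_brick, short_brick's own z axis and vertical below 0.1 rad and angle between the y axis of long_brick and the y axis of solder_pan, either way round below 0.25 rad and x of long_brick in the frame of solder_pan between 0.018 and 0.048 m and y of long_brick in the frame of solder_pan between -0.015 and 0.015 m and z of short_brick in the frame of solder_pan between -0.002 and 0.006 m and angle between the y axis of short_brick and the x axis of solder_pan, either way round below 0.25 rad and y of short_brick in the frame of solder_pan between -0.064 and -0.033 m and x of short_brick in the frame of solder_pan between -0.032 and 0.004 m), for 0.2 s.
3. the silver ring lies on the middle of the charcoal, the bricks still in place (all of step 2 and horizontal distance between silver_ring and charcoal_block below 0.013 m and z of silver_ring in the frame of charcoal_block between 0.012 and 0.021 m and angle between silver_ring's own z axis and vertical below 0.15 rad), for 0.2 s.
At the end, for the whole second after the job is handed in: Centres within about 15 mm of the stated places in the pan, all three blocks level and upright on its floor and within 0.25 rad of square with it; the silver ring flat on the charcoal within 13 mm of its centre; all released and at rest (all of step 3 and linear speed of each of charcoal_block, long_brick, short_brick, silver_ring below 0.02 m/s); the robot touches nothing.
It fails at once if a firebrick is knocked over (angle between any of long_brick, short_brick's own z axis and vertical above 0.6 rad).
It fails at once if the brass ring is disturbed (distance of brass_ring from where it was at the start of the episode above 0.02 m).
It also fails if it takes over 104 s, if anything falls off the work surface, if the arm or the gripper's body presses on something with over 40 N, if the wrist force passes 120 N, or if a joint passes its speed limit or range.

## Working session

There is one attempt and no reset: what is moved stays moved. The work goes in short steps, Python scripts to look and compute and a shell command to move; the robot and the scene stay as the last step left them, time stands still between calls to the robot, and variables do not carry over. Pictures are saved under pics/ and viewed, and the job is handed in when it is done.

```bash
ls; mkdir -p pics; python3 - <<'E'
from station import robot
import cv2
print(robot.state(), robot.finger_overhang)
for n in ("scene","top"):
    s=robot.snapshot(n); cv2.imwrite(f"pics/{n}0.png",s["pixels"][:,:,::-1]); print(n,s["fx"],s["dist_coeffs"],s["R"],s["t"])
    for l in ("solder_pan","charcoal_block","long_brick","short_brick","silver_ring","brass_ring"):
        import numpy as np
        print(l,[(round(d["p"],2),(np.array(s["R"]).T@(np.array(d["centre"])-s["t"])).round(3)) for d in robot.look_for(s,l)])
E
```

```text
pics
{'time_s': 0.0, 'joint_pos': array([ 6.83722211e+01,  1.77058685e+01,  9.36886298e+01,  1.02742958e-03,
        6.87372938e+01, -3.99330455e+00]), 'joint_velocities': array([-0.06012947,  0.02451368,  0.01766316, -0.00959926, -0.01371035,
        0.04843435]), 'joint_torque': array([-2.12175131e-03, -4.15246797e+01, -2.76661152e+01, -3.11362764e-04,
        1.02075515e-02,  5.16769347e-06]), 'position': array([0.18904506, 0.59483487, 0.21533969]), 'tool_rot': array([-1.79868594e+02, -1.01322886e-02,  1.62365140e+02]), 'wrist_force': array([ 0.60099686, -0.20239143,  0.13700528]), 'moment': array([-0.00143012, -0.0106331 , -0.01026439]), 'gripper_width': 0.9993821202568175} 0.019
scene 541.06877482091 [0.0289547 0.        0.        0.        0.       ] [[ 0.84157485 -0.53975511 -0.02040091]
 [-0.26457395 -0.37900132 -0.88676864]
 [ 0.47090594  0.75167973 -0.46176312]] [-0.48775925  0.13209465  0.90495615]
solder_pan [(0.9, array([ 0.446, -0.29 ,  0.005]))]
charcoal_block [(0.6, array([ 0.59 , -0.145,  0.012])), (0.3, array([ 0.491, -0.012,  0.005]))]
long_brick [(0.64, array([0.606, 0.117, 0.035]))]
short_brick [(0.61, array([ 0.611, -0.025,  0.037]))]
silver_ring []
brass_ring [(0.46, array([0.607, 0.115, 0.034])), (0.41, array([ 0.463, -0.102,  0.004]))]
top 466.34271941643414 [-0.05268496  0.          0.          0.          0.        ] [[-0.01136209 -0.99973301  0.02011989]
 [-0.99934439  0.01066135 -0.03459946]
 [ 0.03437572 -0.02049982 -0.99919871]] [-0.09944185  0.53380494  0.86949833]
solder_pan [(0.64, array([ 0.458, -0.302,  0.002]))]
charcoal_block [(0.84, array([ 0.623, -0.138,  0.017])), (0.16, array([ 0.618, -0.018,  0.063]))]
long_brick [(0.86, array([0.611, 0.121, 0.063]))]
short_brick [(0.58, array([ 0.617, -0.019,  0.063]))]
silver_ring []
brass_ring []
```

View pics/scene0.png

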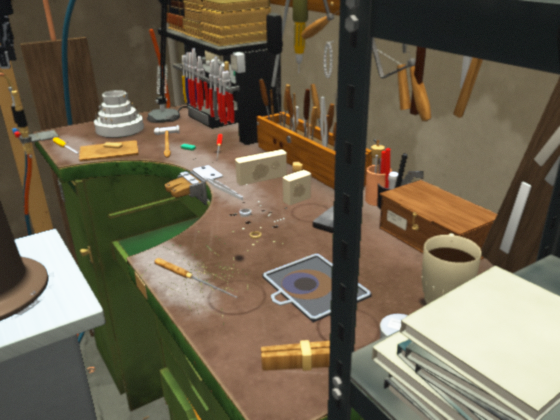

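View pics/top0.png

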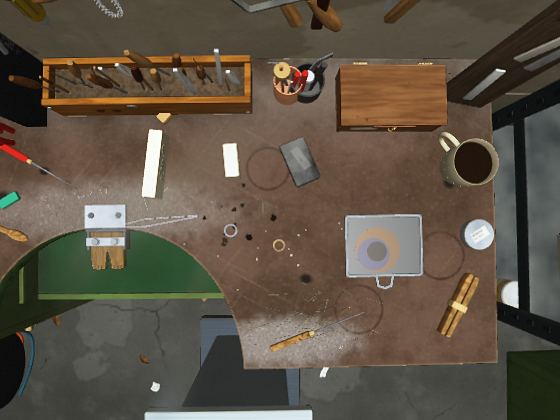

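Top view: long brick at (153,163), short brick (231,160), charcoal (299,161), silver ring (231,231), brass ring (279,245), pan centre about (384,246). Next I measure the poses.

```bash
cat > h.py <<'E'
from station import robot
import cv2, numpy as np
def world(s):
    v,u=np.mgrid[0:420,0:560]
    K=np.array([[s["fx"],0,s["cx"]],[0,s["fy"],s["cy"]],[0,0,1]])
    p=cv2.undistortPoints(np.stack([u,v],-1).reshape(-1,1,2).astype(np.float64),K,np.array(s["dist_coeffs"])).reshape(420,560,2)
    R=np.array(s["R"]);t=np.array(s["t"])
    rays=np.dstack([p,np.ones((420,560))])
    W=(rays*s["depth"][...,None]-t)@R
    return W,rays@R,-R.T@t
def onplane(s,z):
    W,r,c=world(s); k=(z-c[2])/r[...,2]
    return c+r*k[...,None]
def rect(P):
    (c,(w,h),a)=cv2.minAreaRect((P[:,:2]*1000).astype(np.float32))
    b=cv2.boxPoints((c,(w,h),a)); e=b[1]-b[0]; f=b[2]-b[1]
    l=e if np.hypot(*e)>np.hypot(*f) else f
    return np.round(c,1),sorted([round(w,1),round(h,1)]),round(np.degrees(np.arctan2(l[1],l[0]))%180,1)
def blob(s,seed,z,lo,hi,tol=40):
    """component of similar colour around seed pixel, projected to plane z"""
    m=np.zeros((422,562),np.uint8); im=cv2.cvtColor(s["pixels"],cv2.COLOR_RGB2BGR).copy()
    cv2.floodFill(im,m,seed,0,(tol,)*3,(tol,)*3,cv2.FLOODFILL_FIXED_RANGE|cv2.FLOODFILL_MASK_ONLY)
    return m[1:-1,1:-1]>0
E
python3 - <<'E'
from h import *
s=robot.snapshot("top"); W,r,c=world(s)
for n,seed,z in (("long",(153,163),.06),("short",(231,160),.06),("char",(299,161),.016)):
    P=onplane(s,z); u,v=seed
    m=np.zeros((420,560),bool); m[v-45:v+45,u-35:u+35]=1
    d=m&(abs(W[...,2]-z)<.009)&(s["depth"]>0)
    _,lab=cv2.connectedComponents(d.astype(np.uint8)); dd=lab==lab[v,u]
    print(n,"depth",rect(W[dd]),W[dd][:,2].mean(),dd.sum(),'plane',rect(P[dd]))
    f=blob(s,seed,z,0,0)&m
    print("  colour plane",rect(P[f]),f.sum())
im=s["pixels"][:,:,::-1]
a=cv2.resize(im[190:300,200:440],None,fx=3.3,fy=3.3,interpolation=cv2.INTER_CUBIC);cv2.imwrite("pics/z1.png",a)
a=cv2.resize(im[110:220,120:340],None,fx=3.3,fy=3.3,interpolation=cv2.INTER_CUBIC);cv2.imwrite("pics/z2.png",a)
print("table z", [W[y,x].round(4) for x,y in((255,225),(330,230),(380,250))])
E
```

```text
long depth (array([613.7, 125.4]), [26.1, 122.6], np.float32(173.5)) 0.06058712777408514 1036 plane (array([613.5, 124.2]), [27.6, 122.4], np.float32(173.6))
  colour plane (array([613.9, 125.8]), [23.0, 120.5], np.float32(173.6)) 859
short depth (array([617.7, -14.6]), [25.1, 60.6], np.float32(4.8)) 0.061115759664041806 479 plane (array([617.3, -14.9]), [25.5, 60.6], np.float32(4.6))
  colour plane (array([618.4, -15.1]), [22.8, 57.5], np.float32(4.8)) 410
char depth (array([ 619.7, -140.6]), [50.4, 85.1], np.float32(22.1)) 0.017222197715853437 1196 plane (array([ 619.2, -140.4]), [50.4, 85.2], np.float32(22.5))
  colour plane (array([ 629. , -138.2]), [46.3, 64.5], np.float32(22.9)) 673
table z [array([ 0.5012, -0.056 ,  0.003 ]), array([ 0.49  , -0.1986,  0.0025]), array([ 0.4509, -0.2932,  0.006 ])]
```

View pics/z1.png

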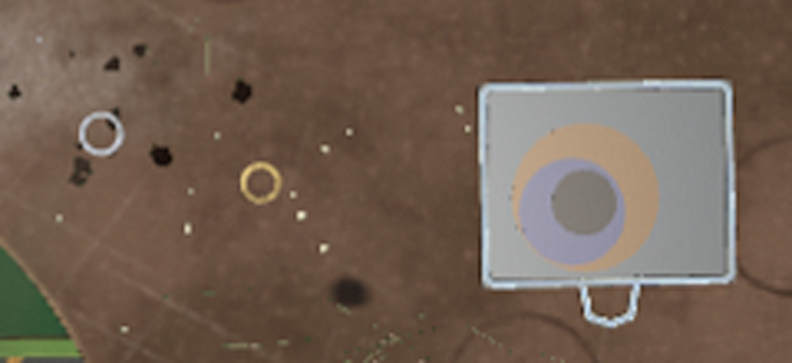

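View pics/z2.png

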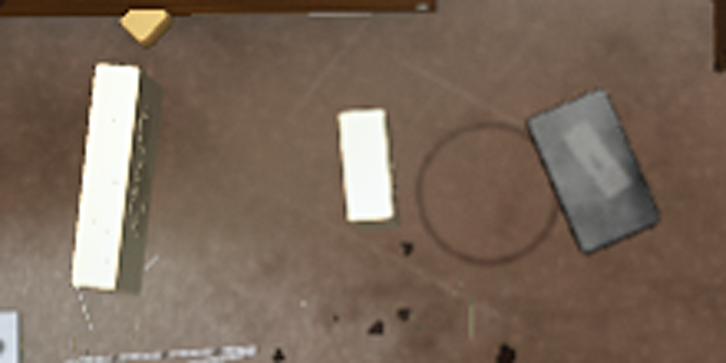

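```bash
python3 - <<'E'
from h import *
from scipy.ndimage import map_coordinates as mc
s=robot.snapshot("top")
def px(pts,z):
    P=onplane(s,z); a=np.array(pts,float)
    return np.array([[mc(P[...,k],[[y],[x]],order=1)[0] for k in range(3)] for x,y in a])*1000
def fit(name,pts,z):
    Q=px(pts,z)[:,:2]; c=Q.mean(0)
    e=Q[1]-Q[0]+Q[2]-Q[3]; f=Q[0]-Q[3]+Q[1]-Q[2]
    print(name,c.round(1),"right-edge",np.hypot(*e)/2,"ang",np.degrees(np.arctan2(e[1],e[0])),"away",np.hypot(*f)/2,np.degrees(np.arctan2(f[1],f[0])))
sc=lambda pts,ox,oy:[((x+.5)/3.3-.5+ox,(y+.5)/3.3-.5+oy) for x,y in pts]
fit("pan",sc([(479,84),(734,81),(736,283),(485,289)],200,190),.008)
fit("char",sc([(528,121),(604,89),(661,217),(585,253)],120,110),.016)
fit("long",sc([(96,63),(140,65),(118,291),(71,288)],120,110),.06)
fit("short",sc([(337,111),(385,108),(394,220),(347,223)],120,110),.06)
print("silver",px(sc([(101.5,134)],200,190),.009).round(1),"brass",px(sc([(261,183)],200,190),.006).round(1))
# lip minAreaRect by depth/colour
im=s["pixels"].astype(int); 
hsv=cv2.cvtColor(s["pixels"],cv2.COLOR_RGB2HSV)
m=(hsv[...,2]>175)&(hsv[...,1]<60); w=np.zeros_like(m);w[205:280,338:430]=1
w[276:,:]=0
print("pan lip rect",rect(onplane(s,.008)[m&w]),(m&w).sum())
for n in("silver_ring","brass_ring","charcoal_block","solder_pan"):
    for d in robot.cut_out(s,n)[:1]:
        P=onplane(s,{"silver_ring":.009,"brass_ring":.006,"charcoal_block":.016,"solder_pan":.008}[n])[d["pixels"]]
        print(n,d["p"],rect(P),P.mean(0))
# scene camera check
E
```

```text
pan [ 459.5 -301. ] right-edge 147.23954482788355 ang -89.80391148474784 away 117.07898942073707 0.15076330026372986
char [ 620.5 -141.9] right-edge 47.70069416184958 ang -66.33613680643309 away 81.24057076429536 22.882922381712124
long [613.6 125. ] right-edge 24.72454951690501 ang -93.80680004655882 away 123.0418379569543 -5.884727973565543
short [618.  -15.3] right-edge 25.712956605154066 ang -86.92301953740481 away 61.11888050017921 4.44810706484088
silver [[491.8  -9.8   9. ]] brass [[ 462.7 -100.6    6. ]]
pan lip rect (array([ 461.5, -296.1]), [116.0, 155.5], np.float32(89.0)) 482
silver_ring 0.6 (array([486.6, -15.6]), [6.7, 14.6], np.float32(134.4)) [ 0.48647135 -0.01551626  0.009     ]
charcoal_block 0.86 (array([ 619.5, -140.4]), [49.7, 84.4], np.float32(21.7)) [ 0.61903383 -0.14022267  0.016     ]
solder_pan 0.68 (array([ 449.1, -299.9]), [140.4, 148.1], np.float32(89.4)) [ 0.45903753 -0.30033793  0.008     ]
```

```bash
python3 - <<'E'
from h import *
s=robot.snapshot("top"); W,_,_=world(s)
im=s["pixels"][:,:,::-1]
a=cv2.resize(im[125:195,265:345],None,fx=7,fy=7,interpolation=cv2.INTER_NEAREST)
z=np.clip((W[125:195,265:345,2]+.005)*1000*8,0,255).astype(np.uint8)
b=cv2.resize(cv2.cvtColor(z,cv2.COLOR_GRAY2BGR),None,fx=3.3,fy=3.3)
c=np.zeros((490,830,3),np.uint8);c[:,:560]=a;c[:231,560:824]=b
cv2.imwrite("pics/z3.png",c[:,:800])
E
```

```text
(no output)
```

View pics/z3.png

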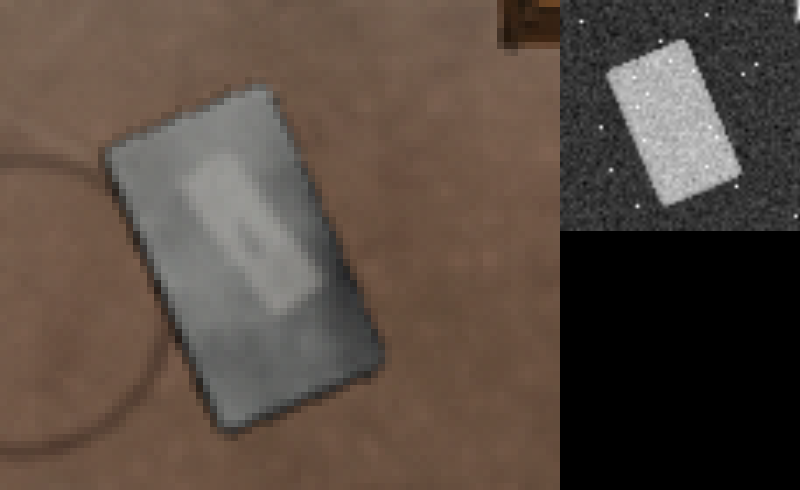

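```bash
cat >> h.py <<'E'
from scipy.spatial.transform import Rotation as Ro
def go(*targets):
    """targets: (x,y,z,yaw) mm/deg -> shift cm, turn deg from current pose"""
    st=robot.state(); p=st["position"]; R=Ro.from_euler("xyz",st["tool_rot"],degrees=True)
    print("t",round(st["time_s"],2),"pos",(p*1000).round(1),"rot",st["tool_rot"].round(2),"F",st["wrist_force"].round(1),"grip",round(st["gripper_width"],3),"j",st["joint_pos"].round(0))
    for x,y,z,yaw in targets:
        T=Ro.from_euler("xyz",[180,0,yaw],degrees=True)
        print("  ",(R.inv().apply(np.array([x,y,z])/1000-p)*100).round(2),(R.inv()*T).as_rotvec(degrees=True).round(2))
E
python3 - <<'E'
from h import *
go((127,400,250,162.4),(250,310,250,120),(340,180,250,120))
E
```

```text
t 1.05 pos [189.4 595.6 216.6] rot [-180.     -0.    162.36] F [ 1.   0.3 -0.1] grip 0.996 j [68. 18. 94.  0. 69. -4.]
   [ 2.000e-02 -2.053e+01 -3.340e+00] [-0.   -0.   -0.04]
   [-14.43 -25.38  -3.34] [-0.    0.   42.36]
   [-26.95 -35.04  -3.34] [-0.    0.   42.36]
```

```bash
python3 -m crank '[[0,-1,-0.5,0,0,0,1],[0,-4,-1.5,0,0,0,1],[0,-7,-2.5,0,0,0,1],[0,-10.5,-3.3,0,0,0,1],[0,-14,-3.3,0,0,0,1],[0,-17,-3.3,0,0,0,1],[0,-19.5,-3.3,0,0,0,1],[0,-20.5,-3.3,0,0,0,1],[0,-20.5,-3.3,0,0,0,1],[0,-20.5,-3.3,0,0,0,1]]' && python3 - <<'E'
from h import *
go((250,320,250,120),(360,180,250,90),(400,50,250,60),(420,-80,250,22.5))
E
```

```text
time_s: 1.88
position: [0.1276, 0.4009, 0.2503]
tool_rot: [179.8, 0.0, 162.4]
wrist_force: [0.7, -0.7, 0.2]
gripper_width: 1.0
t 1.88 pos [127.6 400.9 250.3] rot [1.7984e+02 1.0000e-02 1.6235e+02] F [ 0.7 -0.7  0.2] grip 1.0 j [ 66.  -8. 117.   0.  70.  -6.]
   [-14.12  -4.     0.02] [ 0.16 -0.05 42.35]
   [-28.85 -14.01  -0.  ] [ 0.14 -0.09 72.35]
   [-3.660e+01 -2.518e+01 -3.000e-02] [  0.12  -0.13 102.35]
   [-42.45 -36.96  -0.06] [ 9.0000e-02 -1.9000e-01  1.3985e+02]
```

```bash
python3 -m crank '[[-2,-0.5,0,0,0,6,1],[-5,-1.2,0,0,0,13,1],[-8.5,-2.2,0,0,0,20,1],[-12,-3.2,0,0,0,27,1],[-15,-4.6,0,0,0,34,1],[-18,-6.4,0,0,0,41,1],[-21,-8.5,0,0,0,48,1],[-24,-10.6,0,0,0,55,1],[-26.5,-12.4,0,0,0,62,1],[-28.8,-14,0,0,0,69,1]]' && python3 - <<'E'
from h import *
go((390,50,250,60),(420,-80,250,22.5),(620,-141,150,22.5))
E
```

```text
time_s: 2.72
position: [0.3621, 0.1786, 0.2501]
tool_rot: [179.9, -0.0, 93.0]
wrist_force: [-0.8, -0.7, -0.4]
gripper_width: 0.998
t 2.72 pos [362.1 178.6 250.1] rot [ 1.799e+02 -2.000e-02  9.296e+01] F [-0.8 -0.7 -0.4] grip 0.998 j [ 20. -10. 119.  -0.  71.  17.]
   [-1.298e+01  2.120e+00  1.000e-02] [ 0.09 -0.05 32.96]
   [-2.612e+01  4.440e+00  1.000e-02] [ 7.000e-02 -8.000e-02  7.046e+01]
   [-33.25  24.08  10.04] [ 7.000e-02 -8.000e-02  7.046e+01]
```

```bash
python3 -m crank '[[-2,0.3,0,0,0,7,1],[-5,0.8,0,0,0,14,1],[-8,1.3,0,0,0,21,1],[-11,1.8,0,0,0,28,1],[-14,2.3,0,0,0,35,1],[-17,2.9,0,0,0,42,1],[-20,3.4,0,0,0,49,1],[-23,3.9,0,0,0,56,1],[-25,4.3,0,0,0,63,1],[-26.1,4.4,0,0,0,70,1]]' && python3 -m crank '[[0.3,1,0.3,0,0,0,1],[0.8,3,1,0,0,0,1],[1.5,6,2.5,0,0,0,1],[2.5,9,4,0,0,0,1],[3.5,12,6,0,0,0,1],[4.5,15,8,0,0,0,1],[5.3,18,9,0,0,0,1],[5.8,20,10,0,0,0,1],[5.8,20,10,0,0,0,1],[5.8,20,10,0,0,0,1]]' && python3 - <<'E'
from h import *
go((620,-141,100,22.5),(620,-141,28,22.5))
E
```

```text
time_s: 3.55
position: [0.4212, -0.0814, 0.25]
tool_rot: [179.9, -0.1, 22.9]
wrist_force: [-0.6, 0.6, -0.9]
gripper_width: 0.999
time_s: 4.38
position: [0.5518, -0.2392, 0.1476]
tool_rot: [-179.9, 0.1, 23.5]
wrist_force: [-0.2, 0.1, -0.6]
gripper_width: 1.0
t 4.38 pos [ 551.8 -239.2  147.6] rot [-1.7987e+02  8.0000e-02  2.3460e+01] F [-0.2  0.1 -0.6] grip 1.0 j [-28.  19. 100.   0.  61.  39.]
   [10.17 -6.29  4.76] [-0.13  0.08  0.96]
   [10.18 -6.27 11.96] [-0.13  0.08  0.96]
```

```bash
python3 -m crank '[[1,-0.6,0.5,0,0,0.5,1],[3,-1.8,1.2,0,0,1,1],[5,-3.1,2,0,0,1,1],[7,-4.3,3,0,0,1,1],[9,-5.5,4,0,0,1,1],[10.2,-6.3,4.8,0,0,1,1],[10.2,-6.3,4.8,0,0,1,1],[10.2,-6.3,4.8,0,0,1,1],[10.2,-6.3,4.8,0,0,1,1],[10.2,-6.3,4.8,0,0,1,1]]' && python3 - <<'E'
from h import *
s=robot.snapshot("scene");cv2.imwrite("pics/s2.png",cv2.resize(s["pixels"][100:260,220:440,::-1],None,fx=3.5,fy=3.5))
s=robot.snapshot("top");cv2.imwrite("pics/t2.png",cv2.resize(s["pixels"][90:240,200:410,::-1],None,fx=3.5,fy=3.5))
go((620,-141,28,22.5))
E
```

```text
time_s: 5.22
position: [0.6197, -0.1415, 0.1024]
tool_rot: [179.9, -0.0, 22.3]
wrist_force: [-0.3, 0.3, 0.3]
gripper_width: 1.003
t 5.32 pos [ 619.8 -141.8  102.4] rot [ 1.7995e+02 -4.0000e-02  2.2300e+01] F [-0.3  0.2 -1. ] grip 0.997 j [-17.  26.  97.  -0.  57.  51.]
   [ 0.04 -0.07  7.44] [ 0.05 -0.04 -0.2 ]
```

View pics/s2.png

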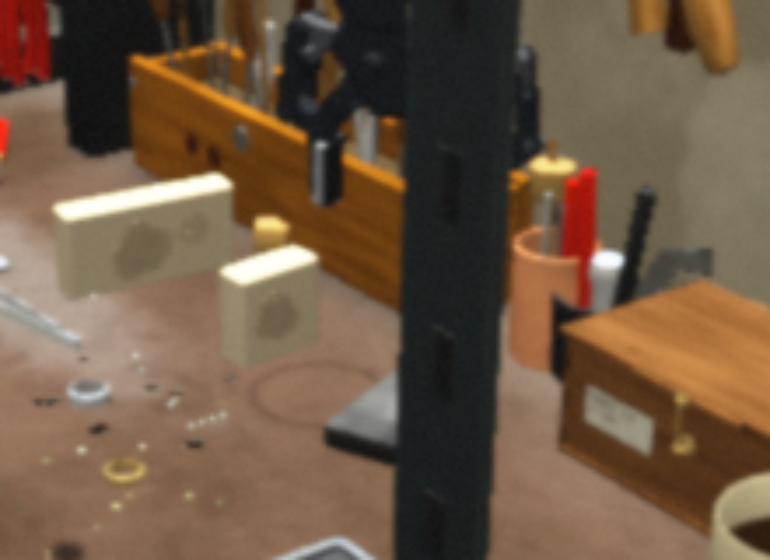

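View pics/t2.png

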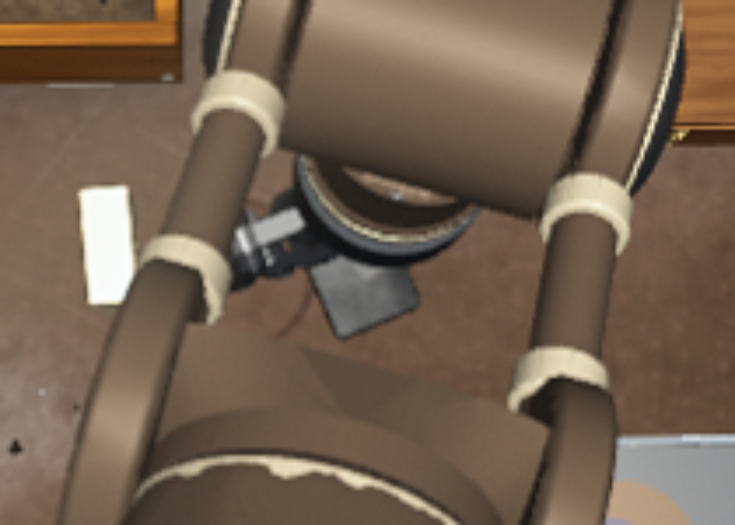

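```bash
python3 - <<'E'
from h import *
s=robot.snapshot("scene");W,_,_=world(s)
for v in range(136,164,1): print(v,[tuple((W[v,u]*1000).round(0)) for u in (310,312,314)])
E
```

```text
136 [(np.float64(590.0), np.float64(-104.0), np.float64(178.0)), (np.float64(591.0), np.float64(-109.0), np.float64(179.0)), (np.float64(596.0), np.float64(-108.0), np.float64(178.0))]
137 [(np.float64(592.0), np.float64(-100.0), np.float64(175.0)), (np.float64(593.0), np.float64(-105.0), np.float64(176.0)), (np.float64(601.0), np.float64(-101.0), np.float64(173.0))]
138 [(np.float64(590.0), np.float64(-104.0), np.float64(174.0)), (np.float64(591.0), np.float64(-108.0), np.float64(175.0)), (np.float64(601.0), np.float64(-101.0), np.float64(171.0))]
139 [(np.float64(592.0), np.float64(-101.0), np.float64(171.0)), (np.float64(595.0), np.float64(-104.0), np.float64(171.0)), (np.float64(600.0), np.float64(-102.0), np.float64(170.0))]
140 [(np.float64(593.0), np.float64(-99.0), np.float64(168.0)), (np.float64(596.0), np.float64(-101.0), np.float64(168.0)), (np.float64(600.0), np.float64(-103.0), np.float64(168.0))]
141 [(np.float64(590.0), np.float64(-104.0), np.float64(168.0)), (np.float64(594.0), np.float64(-104.0), np.float64(167.0)), (np.float64(599.0), np.float64(-104.0), np.float64(
[... 3333 characters left out ...]
 [(np.float64(714.0), np.float64(67.0), np.float64(44.0)), (np.float64(715.0), np.float64(61.0), np.float64(46.0)), (np.float64(714.0), np.float64(51.0), np.float64(49.0))]
161 [(np.float64(717.0), np.float64(72.0), np.float64(39.0)), (np.float64(716.0), np.float64(62.0), np.float64(43.0)), (np.float64(714.0), np.float64(51.0), np.float64(47.0))]
162 [(np.float64(715.0), np.float64(69.0), np.float64(38.0)), (np.float64(713.0), np.float64(59.0), np.float64(42.0)), (np.float64(717.0), np.float64(56.0), np.float64(42.0))]
163 [(np.float64(715.0), np.float64(69.0), np.float64(35.0)), (np.float64(715.0), np.float64(61.0), np.float64(38.0)), (np.float64(713.0), np.float64(50.0), np.float64(42.0))]
```

```bash
python3 - <<'E'
from h import *
s=robot.snapshot("scene");W,_,_=world(s)
a=cv2.resize(s["pixels"][60:200,260:400,::-1],None,fx=5.5,fy=4.2,interpolation=cv2.INTER_NEAREST)
cv2.imwrite("pics/s3.png",a)
print("brick tops",[ (W[v,u]*1000).round(0) for u,v in((297,175),(260,155))], "table",[(W[v,u]*1000).round(0) for u,v in((250,280),(280,215),(220,180))])
for u in (300,305,308,311,314,317,320,323,326,329,332): 
    print(u,[(int(v),*(int(k) for k in (W[v,u]*1000).round(0))) for v in (110,120,130,140,150,156)])
E
```

```text
brick tops [array([619., -18.,  60.]), array([613., 126.,  61.])] table [array([ 381., -223.,    0.]), array([549., -57.,   2.]), array([531., 179.,  -1.])]
300 [(110, 827, 272, 94), (120, 19, -893, 525), (130, 583, -81, 185), (140, 713, 107, 82), (150, 713, 107, 57), (156, 714, 109, 40)]
305 [(110, 586, -93, 227), (120, 586, -92, 207), (130, 590, -87, 185), (140, 713, 87, 88), (150, 714, 89, 62), (156, 712, 86, 48)]
308 [(110, 593, -92, 225), (120, 596, -88, 204), (130, 597, -87, 184), (140, 592, -94, 167), (150, 593, -93, 146), (156, 716, 78, 50)]
311 [(110, 595, -99, 226), (120, 739, 99, 128), (130, 591, -105, 190), (140, 594, -101, 169), (150, 591, -105, 150), (156, 592, -105, 138)]
314 [(110, 597, -106, 228), (120, 747, 98, 127), (130, 589, -117, 194), (140, 601, -101, 167), (150, 599, -104, 148), (156, 598, -105, 136)]
317 [(110, 597, -114, 230), (120, 829, 197, 85), (130, 592, -123, 195), (140, 609, -100, 165), (150, 610, -100, 144), (156, 610, -99, 132)]
320 [(110, 598, -123, 232), (120, 592, -131, 216), (130, 604, -116, 191), (140, 785, 124, 61), (150, 713, 28, 81), (156, 715, 30, 66)]
323 [(110, 600, -129, 233), (120, 596, -134, 216), (130, 747, 63, 112), (140, 735, 47, 95), (150, 713, 17, 85), (156, 715, 19, 69)]
326 [(110, 604, -133, 233), (120, 596, -144, 219), (130, 602, -137, 197), (140, 767, 76, 79), (150, 715, 9, 87), (156, 714, 6, 74)]
329 [(110, 608, -136, 233), (120, 605, -141, 216), (130, 606, -141, 197), (140, 19, -893, 525), (150, 720, 4, 87), (156, 715, -3, 77)]
332 [(110, 608, -145, 235), (120, 609, -145, 217), (130, 609, -146, 198), (140, 786, 77, 75), (150, 721, -5, 90), (156, 718, -9, 78)]
```

View pics/s3.png

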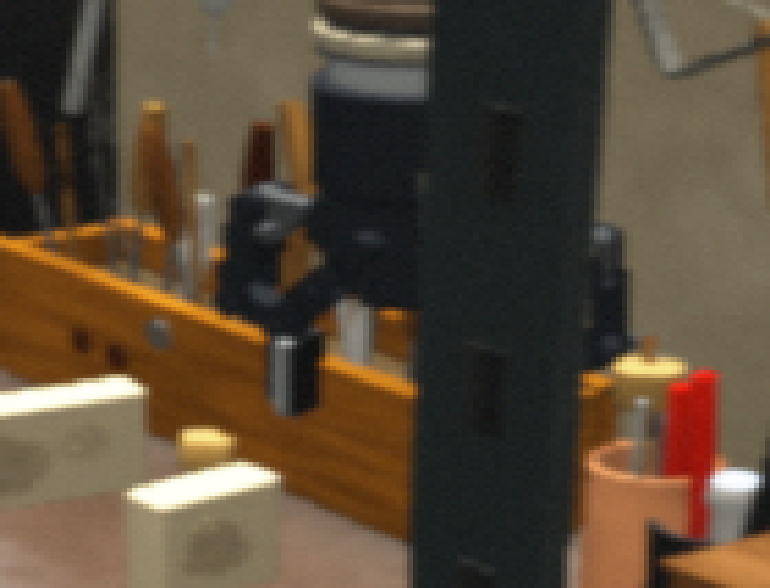

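```bash
python3 - <<'E'
from h import *
s=robot.snapshot("top");W,_,_=world(s)
for v in range(146,174,3): print(v,[(u,*(int(k) for k in (W[v,u]*1000).round(0))) for u in range(268,300,4)])
print("bricktop",(W[160,231]*1000).round(0))
E
```

```text
146 [(268, 571, -85, 480), (272, 652, -90, 1), (276, 652, -97, 2), (280, 618, -101, 200), (284, 609, -105, 258), (288, 603, -110, 290), (292, 597, -113, 327), (296, 595, -117, 337)]
149 [(268, 568, -85, 482), (272, 646, -90, 3), (276, 646, -97, 1), (280, 610, -101, 227), (284, 607, -106, 241), (288, 599, -110, 291), (292, 596, -114, 308), (296, 593, -118, 328)]
152 [(268, 604, -83, 235), (272, 606, -89, 221), (276, 611, -95, 189), (280, 604, -100, 233), (284, 604, -106, 232), (288, 598, -110, 273), (292, 595, -115, 292), (296, 592, -119, 314)]
155 [(268, 600, -83, 236), (272, 600, -89, 234), (276, 600, -95, 234), (280, 600, -100, 234), (284, 600, -106, 231), (288, 597, -111, 253), (292, 592, -115, 285), (296, 591, -120, 292)]
158 [(268, 595, -83, 237), (272, 596, -89, 234), (276, 595, -95, 236), (280, 597, -100, 228), (284, 596, -106, 228), (288, 596, -112, 232), (292, 591, -116, 264), (296, 588, -120, 288)]
161 [(268, 591, -83, 236), (272, 591, -89, 235), (276, 593, -95, 221), (280, 599, -101, 176), (284, 596, -107, 198), (288, 596, -113, 198), (292, 594, -118, 211), (296, 587, -121, 265)]
164 [(268, 587, -83, 234), (272, 587, -89, 238), (276, 589, -95, 222), (280, 593, -101, 189), (284, 592, -107, 195), (288, 592, -113, 199), (292, 591, -118, 206), (296, 615, -134, 20)]
167 [(268, 583, -83, 235), (272, 583, -89, 233), (276, 590, -95, 181), (280, 589, -101, 186), (284, 611, -112, 6), (288, 609, -119, 17), (292, 609, -127, 16), (296, 609, -134, 18)]
170 [(268, 581, -83, 211), (272, 584, -89, 192), (276, 606, -97, 1), (280, 606, -105, 3), (284, 606, -112, 0), (288, 605, -120, 6), (292, 603, -127, 20), (296, 604, -134, 18)]
173 [(268, 580, -83, 188), (272, 600, -89, 0), (276, 600, -97, 0), (280, 600, -105, 0), (284, 600, -112, 3), (288, 600, -120, 2), (292, 598, -127, 18), (296, 598, -134, 19)]
bricktop [617. -16.  61.]
```

```bash
python3 -m crank '[[0,0,0.8,0,0,0,1],[0,0,1.6,0,0,0,1],[0,0,2.4,0,0,0,1],[0,0,3.2,0,0,0,1],[0,0,4,0,0,0,1],[0,0,4.8,0,0,0,1],[0,0,5.4,0,0,0,1],[0,0,5.4,0,0,0,1],[0,0,5.4,0,0,0,1],[0,0,5.4,0,0,0,1]]' && python3 - <<'E'
from h import *
s=robot.snapshot("scene");W,_,_=world(s)
a=cv2.resize(s["pixels"][90:230,260:400,::-1],None,fx=5.5,fy=4.2,interpolation=cv2.INTER_NEAREST)
cv2.imwrite("pics/s4.png",a)
for v in range(150,200,2): print(v,[(u,*(int(k) for k in (W[v,u]*1000).round(0))) for u in (311,314,317)])
s=robot.snapshot("top");
a=cv2.resize(s["pixels"][90:230,230:370,::-1],None,fx=5,fy=4.2,interpolation=cv2.INTER_NEAREST)
cv2.imwrite("pics/t4.png",a)
E
```

```text
time_s: 6.3
position: [0.6202, -0.1408, 0.0478]
tool_rot: [180.0, -0.0, 22.4]
wrist_force: [0.4, 0.2, 0.1]
gripper_width: 1.0
150 [(311, 714, 64, 70), (314, 712, 50, 75), (317, 593, -122, 155)]
152 [(311, 714, 64, 65), (314, 713, 51, 69), (317, 592, -124, 152)]
154 [(311, 716, 66, 59), (314, 591, -115, 145), (317, 593, -122, 147)]
156 [(311, 589, -108, 140), (314, 591, -115, 141), (317, 594, -121, 142)]
158 [(311, 591, -105, 134), (314, 590, -116, 138), (317, 594, -121, 138)]
160 [(311, 590, -107, 131), (314, 591, -115, 133), (317, 610, -100, 124)]
162 [(311, 592, -105, 125), (314, 595, -110, 127), (317, 712, 38, 49)]
164 [(311, 592, -105, 121), (314, 602, -101, 117), (317, 19, -893, 525)]
166 [(311, 596, -100, 114), (314, 602, -101, 113), (317, 613, -96, 109)]
168 [(311, 593, -103, 112), (314, 600, -104, 110), (317, 612, -97, 105)]
170 [(311, 593, -104, 108), (314, 602, -100, 104), (317, 612, -97, 101)]
172 [(311, 594, -102, 103), (314, 601, -103, 101), (317, 610, -100, 98)]
174 [(311, 592, -105, 100), (314, 601, -103, 97), (317, 614, -96, 91)]
176 [(311, 592, -105, 96), (314, 600, -104, 93), (317, 611, -99, 89)]
178 [(311, 595, -100, 89), (314, 603, -99, 87), (317, 612, -97, 83)]
180 [(311, 592, -105, 88), (314, 600, -104, 85), (317, 610, -101, 81)]
182 [(311, 593, -104, 82), (314, 603, -100, 78), (317, 710, 33, 1)]
184 [(311, 590, -108, 80), (314, 701, 33, -2), (317, 703, 24, 1)]
186 [(311, 687, 26, -1), (314, 693, 22, 0), (317, 697, 16, 0)]
188 [(311, 680, 16, 0), (314, 684, 10, 1), (317, 689, 5, 2)]
190 [(311, 675, 9, -1), (314, 678, 2, 1), (317, 683, -3, 2)]
192 [(311, 666, -3, 1), (314, 674, -4, 0), (317, 678, -9, 0)]
194 [(311, 661, -11, 1), (314, 668, -13, 0), (317, 672, -18, 0)]
196 [(311, 654, -21, 2), (314, 660, -23, 1), (317, 667, -25, 0)]
198 [(311, 650, -26, 0), (314, 656, -28, -1), (317, 661, -34, 0)]
```

View pics/s4.png

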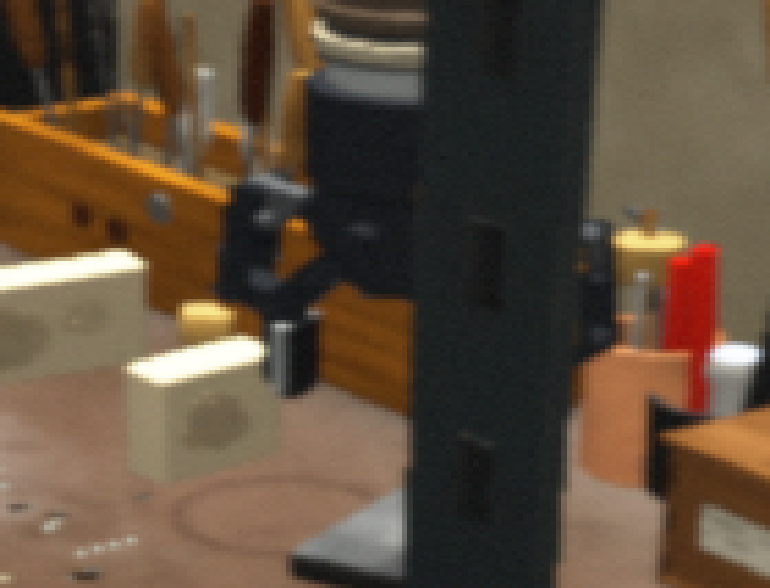

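View pics/t4.png

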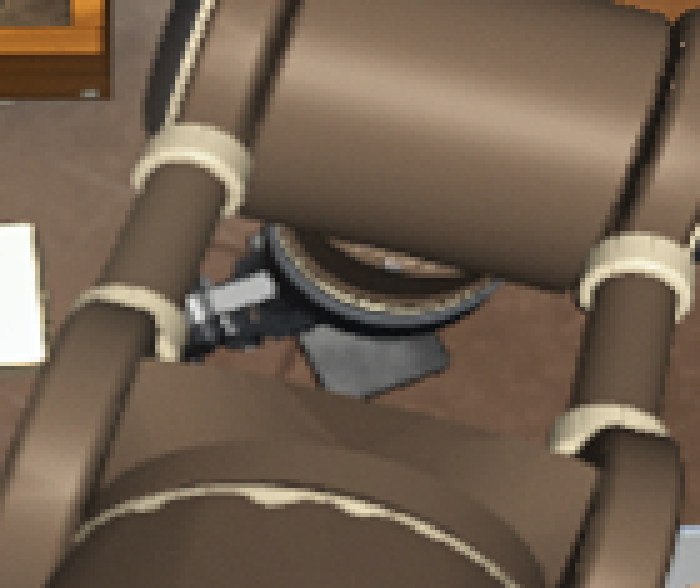

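```bash
python3 -m crank '[[0,0,0.4,0,0,0,1],[0,0,0.8,0,0,0,1],[0,0,1.2,0,0,0,1],[0,0,1.6,0,0,0,1],[0,0,1.8,0,0,0,1],[0,0,1.8,0,0,0,1],[0,0,1.8,0,0,0,0.5],[0,0,1.8,0,0,0,0.3],[0,0,1.8,0,0,0,0.3],[0,0,1.8,0,0,0,0.3]]' 20 && python3 - <<'E'
from h import *
s=robot.snapshot("scene");W,_,_=world(s)
a=cv2.resize(s["pixels"][90:230,260:400,::-1],None,fx=5.5,fy=4.2,interpolation=cv2.INTER_NEAREST)
cv2.imwrite("pics/s5.png",a)
E
```

```text
time_s: 7.23
position: [0.62, -0.1408, 0.0298]
tool_rot: [180.0, -0.0, 22.4]
wrist_force: [0.3, -0.1, 0.9]
gripper_width: 0.455
```

View pics/s5.png

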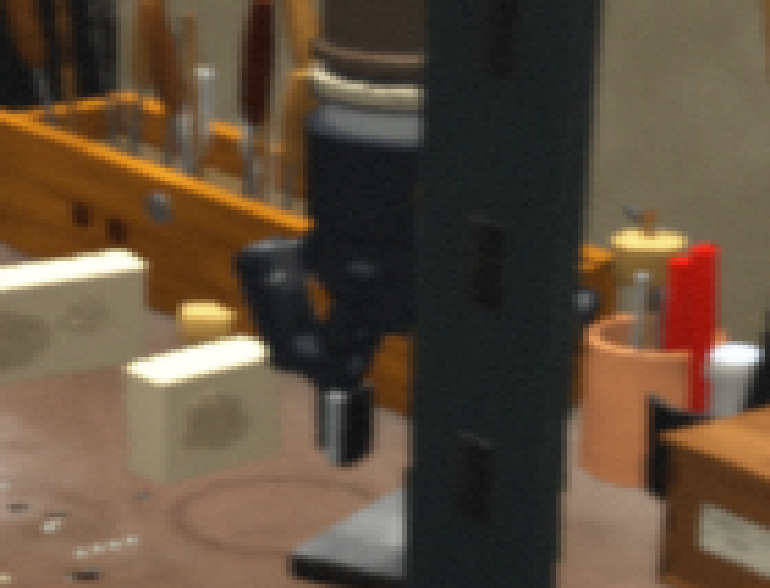

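```bash
python3 - <<'E'
from h import *
print(robot.state()["gripper_width"],robot.state()["position"])
s=robot.snapshot("scene");W,_,_=world(s)
for v in range(184,206,1): print(v,[(u,*(int(k) for k in (W[v,u]*1000).round(0))) for u in (318,321,324,326)])
E
```

```text
0.36145335757185076 [ 0.61999225 -0.14073649  0.0298337 ]
184 [(318, 706, 25, 0), (321, 603, -124, 83), (324, 606, -129, 84), (326, 612, -127, 81)]
185 [(318, 704, 21, -1), (321, 601, -126, 82), (324, 604, -132, 84), (326, 613, -127, 79)]
186 [(318, 699, 15, 0), (321, 601, -126, 80), (324, 605, -130, 80), (326, 614, -126, 76)]
187 [(318, 698, 14, -1), (321, 601, -127, 78), (324, 605, -130, 78), (326, 614, -125, 74)]
188 [(318, 694, 8, 0), (321, 603, -123, 74), (324, 606, -129, 75), (326, 611, -129, 74)]
189 [(318, 689, 1, 1), (321, 600, -128, 74), (324, 604, -132, 75), (326, 611, -129, 72)]
190 [(318, 687, -2, 0), (321, 602, -124, 70), (324, 605, -131, 72), (326, 612, -127, 69)]
191 [(318, 683, -7, 1), (321, 601, -126, 69), (324, 605, -131, 70), (326, 611, -129, 67)]
192 [(318, 678, -13, 2), (321, 600, -128, 68), (324, 608, -127, 66), (326, 615, -124, 63)]
193 [(318, 675, -18, 2), (321, 602, -124, 64), (324, 605, -131, 66), (326, 613, -127, 62)]
194 [(318, 673, -20, 1), (321, 601, -126, 63), (324, 606, -129, 62), (326, 613, -126, 59)]
195 [(318, 670, -25, 1), (321, 602, -125, 60), (3
[... 232 characters left out ...]
8, 664, -32, -2), (321, 602, -126, 53), (324, 607, -128, 53), (326, 615, -124, 49)]
199 [(318, 659, -39, 0), (321, 601, -127, 52), (324, 607, -129, 51), (326, 613, -128, 49)]
200 [(318, 658, -41, -1), (321, 601, -126, 49), (324, 606, -129, 49), (326, 613, -127, 46)]
201 [(318, 655, -46, -1), (321, 659, -50, 0), (324, 606, -130, 48), (326, 669, -55, -1)]
202 [(318, 647, -55, 3), (321, 657, -54, -1), (324, 662, -57, -1), (326, 666, -59, -1)]
203 [(318, 647, -56, 1), (321, 654, -57, -1), (324, 659, -62, 0), (326, 662, -64, 0)]
204 [(318, 644, -60, 1), (321, 649, -64, 1), (324, 655, -66, 0), (326, 660, -67, -1)]
205 [(318, 641, -64, 1), (321, 647, -66, 0), (324, 652, -71, 1), (326, 655, -73, 1)]
```

```bash
python3 -m crank '[[0,0,0,0,0,0,0.86],[0,0,0,0,0,0,0.86],[0,0,0,0,0,0,0.86],[0,0,0,0,0,0,0.86],[0,0,0.5,0,0,0,0.86],[0,0,1,0,0,0,0.86],[0,0,1.5,0,0,0,0.86],[0,0,2,0,0,0,0.86],[0,0,2.5,0,0,0,0.86],[0,0,2.5,0,0,0,0.86]]' 40 && python3 - <<'E'
from h import *
s=robot.snapshot("scene");W,_,_=world(s)
a=cv2.resize(s["pixels"][90:230,260:400,::-1],None,fx=5.5,fy=4.2,interpolation=cv2.INTER_NEAREST)
cv2.imwrite("pics/s6.png",a)
go((620,-141,-13.5,22.5))
for v in range(202,220,1): print(v,[(u,*(int(k) for k in (W[v,u]*1000).round(0))) for u in (312,315,318)])
E
```

```text
time_s: 8.17
position: [0.6184, -0.1403, 0.0028]
tool_rot: [-179.9, 0.1, 22.4]
wrist_force: [-0.1, -0.5, 0.6]
gripper_width: 0.863
t 8.22 pos [ 618.8 -140.4    3.4] rot [-1.7992e+02  1.0000e-01  2.2370e+01] F [-0.4  0.3  0.5] grip 0.858 j [-17.  34.  98.  -0.  48.  51.]
   [0.09 0.1  1.68] [-0.08  0.1  -0.13]
202 [(312, 591, -110, 41), (315, 602, -106, 37), (318, 610, -105, 34)]
203 [(312, 593, -108, 38), (315, 601, -107, 35), (318, 612, -102, 30)]
204 [(312, 594, -107, 35), (315, 599, -110, 34), (318, 612, -102, 27)]
205 [(312, 593, -108, 33), (315, 600, -109, 31), (318, 643, -61, -1)]
206 [(312, 592, -109, 32), (315, 601, -107, 28), (318, 639, -67, 1)]
207 [(312, 592, -109, 29), (315, 631, -67, 1), (318, 636, -71, 1)]
208 [(312, 624, -65, -1), (315, 629, -69, 0), (318, 635, -72, -1)]
209 [(312, 622, -68, -2), (315, 625, -76, 1), (318, 631, -78, 0)]
210 [(312, 620, -71, -2), (315, 623, -78, 0), (318, 629, -80, 0)]
211 [(312, 614, -79, 1), (315, 622, -80, -1), (318, 627, -83, -1)]
212 [(312, 614, -80, -1), (315, 618, -85, 0), (318, 624, -87, -1)]
213 [(312, 609, -86, 1), (315, 615, -89, 0), (318, 622, -89, -2)]
214 [(312, 606, -90, 1), (315, 612, -92, 0), (318, 618, -95, -1)]
215 [(312, 602, -96, 2), (315, 609, -97, 1), (318, 615, -100, 0)]
216 [(312, 602, -96, 0), (315, 607, -99, 0), (318, 593, -128, 17)]
217 [(312, 600, -99, 0), (315, 603, -104, 1), (318, 590, -132, 17)]
218 [(312, 595, -106, 2), (315, 602, -107, 0), (318, 588, -136, 17)]
219 [(312, 595, -106, 0), (315, 582, -133, 16), (318, 587, -137, 16)]
```

View pics/s6.png

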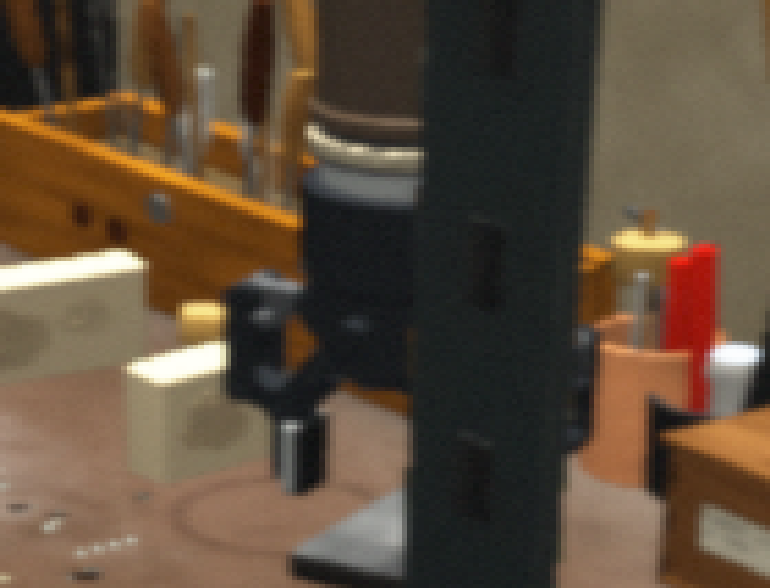

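```bash
python3 -m crank '[[0,0,0.4,0,0,0,0.86],[0,0,0.8,0,0,0,0.86],[0,0,1.2,0,0,0,0.86],[0,0,1.6,0,0,0,0.86],[0,0,1.7,0,0,0,0.86],[0,0,1.7,0,0,0,0.7],[0,0,1.7,0,0,0,0.5],[0,0,1.7,0,0,0,0.4],[0,0,1.7,0,0,0,0.4],[0,0,1.7,0,0,0,0.4]]' 40 && python3 - <<'E'
from h import *
s=robot.snapshot("scene");W,_,_=world(s)
a=cv2.resize(s["pixels"][90:230,260:400,::-1],None,fx=5.5,fy=4.2,interpolation=cv2.INTER_NEAREST)
cv2.imwrite("pics/s7.png",a)
go((620,-141,60,22.5))
E
```

```text
time_s: 9.05
position: [0.62, -0.1408, -0.0122]
tool_rot: [180.0, -0.0, 22.4]
wrist_force: [-0.8, 0.5, 0.5]
gripper_width: 0.57
t 9.1 pos [ 620.  -140.8  -12.2] rot [ 1.7998e+02 -2.0000e-02  2.2360e+01] F [-0.8  0.1  1.3] grip 0.577 j [-17.  35.  98.   0.  47.  51.]
   [-0.    0.03 -7.22] [ 0.02 -0.02 -0.14]
```

View pics/s7.png

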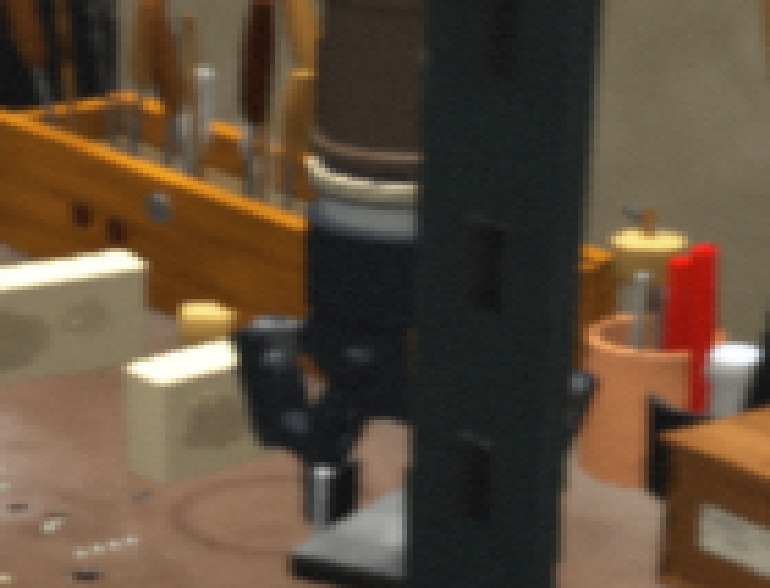

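```bash
python3 -m crank '[[0,0,0,0,0,0,0.4],[0,0,-0.3,0,0,0,0.4],[0,0,-1,0,0,0,0.4],[0,0,-2,0,0,0,0.4],[0,0,-3.2,0,0,0,0.4],[0,0,-4.6,0,0,0,0.4],[0,0,-6,0,0,0,0.4],[0,0,-7,0,0,0,0.4],[0,0,-7.5,0,0,0,0.4],[0,0,-7.5,0,0,0,0.4]]' 40 && python3 - <<'E'
from h import *
s=robot.snapshot("scene");W,_,_=world(s)
a=cv2.resize(s["pixels"][60:230,240:400,::-1],None,fx=4.5,fy=3.5,interpolation=cv2.INTER_NEAREST)
cv2.imwrite("pics/s8.png",a)
go((443,-284,62,90))
E
```

```text
time_s: 9.93
position: [0.6215, -0.1412, 0.0652]
tool_rot: [179.8, -0.2, 22.4]
wrist_force: [0.1, -0.5, -0.7]
gripper_width: 0.574
t 9.98 pos [ 620.5 -140.9   63.9] rot [ 1.7992e+02 -1.0000e-01  2.2370e+01] F [ 0.   0.2 -2.1] grip 0.575 j [-17.  29.  98.   0.  54.  51.]
   [-21.87   6.48   0.16] [ 1.300e-01 -4.000e-02 -6.763e+01]
```

View pics/s8.png

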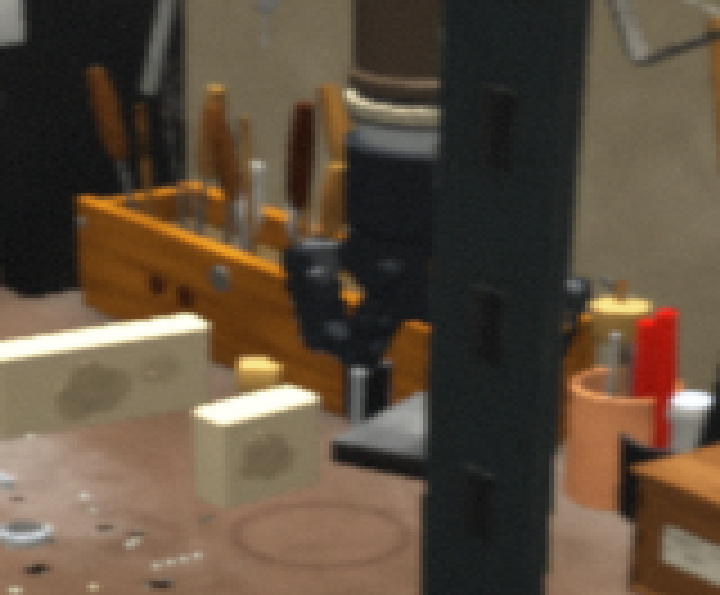

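```bash
python3 -m crank '[[-1,0.3,0,0,0,-4,0.4],[-3,0.9,0,0,0,-10,0.4],[-5.5,1.6,0,0,0,-17,0.4],[-8.5,2.5,0,0,0,-24,0.4],[-11.5,3.4,0,0,0,-31,0.4],[-14.5,4.3,0,0,0,-38,0.4],[-17,5,0,0,0,-45,0.4],[-19,5.6,0,0,0,-52,0.4],[-20.5,6.1,0,0,0,-58,0.4],[-21.9,6.5,0,0,0,-63,0.4]]' && python3 -m crank '[[0,0,0,0,0,-3,0.4],[0,0,0,0,0,-4.6,0.4],[0,0,0.5,0,0,-4.6,0.4],[0,0,1,0,0,-4.6,0.4],[0,0,1.5,0,0,-4.6,0.4],[0,0,2,0,0,-4.6,0.4],[0,0,2.5,0,0,-4.6,0.4],[0,0,3,0,0,-4.6,0.4],[0,0,3,0,0,-4.6,0.4],[0,0,3,0,0,-4.6,0.4]]' && python3 - <<'E'
from h import *
s=robot.snapshot("scene")
a=cv2.resize(s["pixels"][180:350,220:400,::-1],None,fx=4.4,fy=3.5,interpolation=cv2.INTER_CUBIC)
cv2.imwrite("pics/s9.png",a)
s=robot.snapshot("top")
a=cv2.resize(s["pixels"][180:310,310:450,::-1],None,fx=4.4,fy=4.4,interpolation=cv2.INTER_CUBIC)
cv2.imwrite("pics/t9.png",a)
go((443,-284,-9.5,90.2))
E
```

```text
time_s: 10.82
position: [0.4401, -0.2844, 0.0616]
tool_rot: [-179.9, -0.1, 85.6]
wrist_force: [-0.1, -0.9, -0.5]
gripper_width: 0.578
time_s: 11.65
position: [0.4417, -0.2838, 0.032]
tool_rot: [-179.9, -0.0, 90.0]
wrist_force: [0.5, 0.6, -0.1]
gripper_width: 0.575
t 11.75 pos [ 442.2 -284.2   32.7] rot [1.7999e+02 1.0000e-02 8.9970e+01] F [-0.2  0.7 -0.9] grip 0.568 j [-37.  22. 113.   0.  45. -37.]
   [0.02 0.08 4.22] [ 0.01  0.01 -0.23]
```

View pics/s9.png

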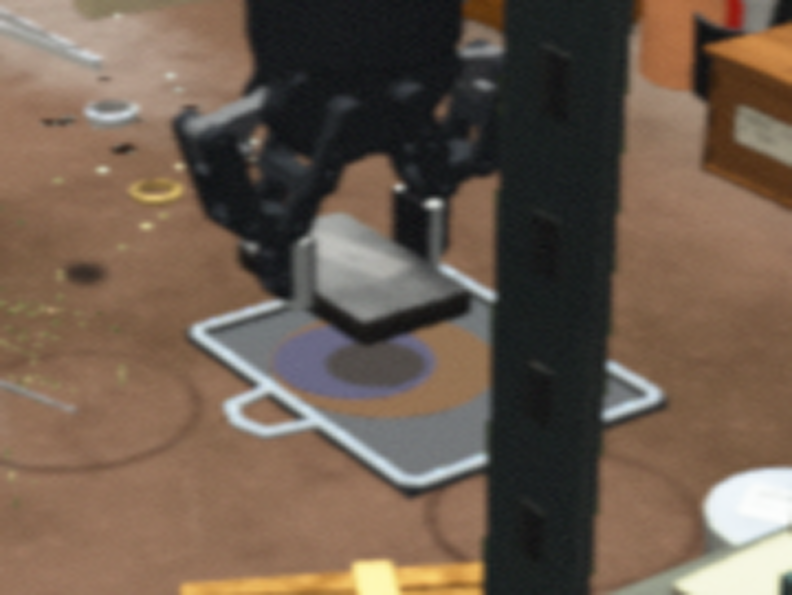

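View pics/t9.png

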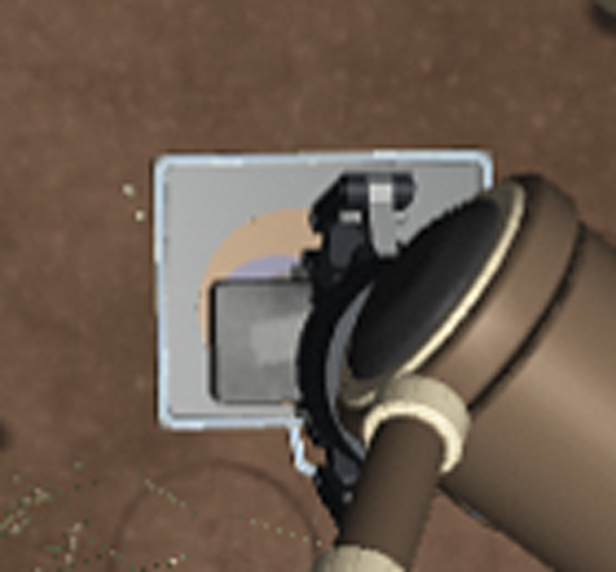

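```bash
python3 -m crank '[[0,0,0.6,0,0,0,0.4],[0,0,1.2,0,0,0,0.4],[0,0,1.8,0,0,0,0.4],[0,0,2.4,0,0,0,0.4],[0,0,2.9,0,0,0,0.4],[0,0,3.3,0,0,0,0.4],[0,0,3.7,0,0,0,0.4],[0,0,4,0,0,0,0.4],[0,0,4.2,0,0,0,0.4],[0,0,4.2,0,0,0,0.4]]' && python3 - <<'E'
from h import *
s=robot.snapshot("scene");W,_,_=world(s)
a=cv2.resize(s["pixels"][180:350,220:400,::-1],None,fx=4.4,fy=3.5,interpolation=cv2.INTER_CUBIC)
cv2.imwrite("pics/s10.png",a)
print([(W[v,u]*1000).round(1) for u,v in((305,258),(310,262),(300,255))])
go((443,-284,-10,90.2))
E
```

```text
time_s: 12.58
position: [0.4417, -0.2839, -0.0099]
tool_rot: [-180.0, -0.0, 90.0]
wrist_force: [0.2, -0.3, -0.3]
gripper_width: 0.568
[array([ 489. , -230.9,    9.2]), array([ 464.3, -280.1,   36. ]), array([ 4.961e+02, -2.051e+02, -4.000e-01])]
t 12.63 pos [ 441.9 -284.1   -9.6] rot [-1.7999e+02 -1.0000e-02  8.9960e+01] F [-0.7 -1.2 -1. ] grip 0.572 j [-37.  26. 114.  -0.  40. -37.]
   [0.01 0.11 0.04] [-0.01 -0.01 -0.24]
```

View pics/s10.png

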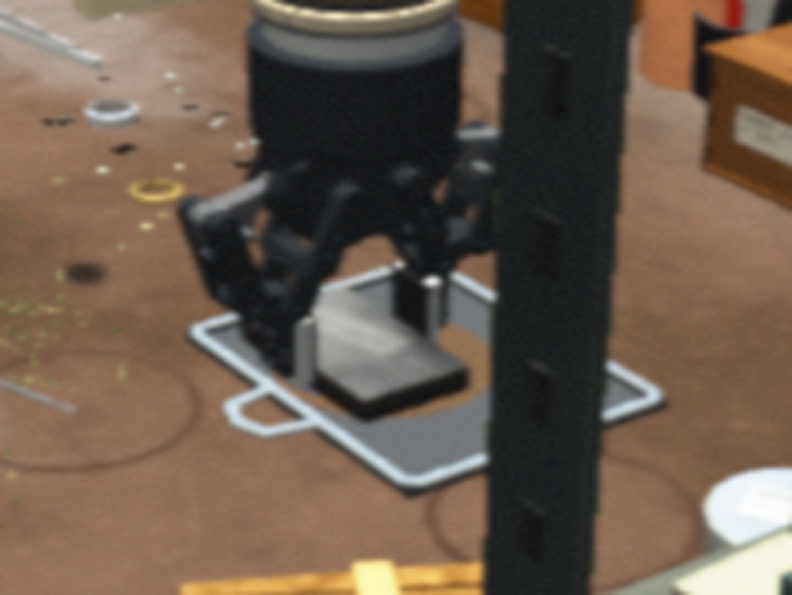

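```bash
python3 -m crank '[[0,0,0.03,0,0,0,0.62],[0,0,0.03,0,0,0,0.66],[0,0,0.03,0,0,0,0.72],[0,0,0,0,0,0,0.78],[0,0,-0.2,0,0,0,0.8],[0,0,-1,0,0,0,0.8],[0,0,-2.5,0,0,0,0.8],[0,0,-5,0,0,0,0.8],[0,0,-8,0,0,0,0.8],[0,0,-11,0,0,0,0.8]]' && python3 - <<'E'
from h import *
go((330,-100,180,90),(460,60,180,10),(613.5,125,150,-5.9))
E
```

```text
time_s: 13.47
position: [0.4414, -0.2837, 0.1018]
tool_rot: [-179.9, -0.0, 90.0]
wrist_force: [0.2, 0.1, -0.3]
gripper_width: 0.802
t 13.47 pos [ 441.4 -283.7  101.8] rot [-1.7994e+02 -4.0000e-02  8.9960e+01] F [ 0.2  0.1 -0.3] grip 0.802 j [-37.  15. 112.   0.  53. -37.]
   [ 18.37 -11.16  -7.8 ] [-0.06 -0.04 -0.04]
   [34.38  1.83 -7.8 ] [-0.08  0.   79.96]
   [40.89 17.18 -4.81] [-8.000e-02  1.000e-02  9.586e+01]
```

```bash
python3 -m crank '[[1.5,0.6,-1,0,0,-4,0.8],[4.5,1.9,-2,0,0,-11,0.8],[8,3.4,-2.8,0,0,-18,0.8],[11.6,4.9,-2.8,0,0,-25,0.8],[15.2,6.4,-2.8,0,0,-32,0.8],[18.8,7.9,-2.8,0,0,-39,0.8],[22.4,9.4,-2.8,0,0,-46,0.8],[26,10.9,-2.8,0,0,-53,0.8],[29.6,12.4,-2.8,0,0,-60,0.8],[33,13.9,-2.8,0,0,-67,0.8]]' && python3 - <<'E'
from h import *
go((613.5,125,110,174),(613.5,125,10,174))
E
```

```text
time_s: 14.3
position: [0.5817, 0.048, 0.1295]
tool_rot: [180.0, 0.0, 157.3]
wrist_force: [0.1, -0.2, 0.5]
gripper_width: 0.801
t 14.3 pos [581.7  48.  129.5] rot [1.7998e+02 5.0000e-02 1.5734e+02] F [ 0.1 -0.2  0.5] grip 0.801 j [  0.  19. 103.   0.  58. -67.]
   [0.03 8.34 1.96] [  0.02   0.05 -16.66]
   [ 0.04  8.33 11.96] [  0.02   0.05 -16.66]
```

```bash
python3 -m crank '[[0,2,0.3,0,0,-6,0.7],[0,4.5,1,0,0,-12,0.7],[0,6.8,1.5,0,0,-16.7,0.7],[0,8,2,0,0,-16.7,0.7],[0,8.3,2,0,0,-16.7,0.7],[0,8.3,2,0,0,-16.7,0.7],[0,8.3,2,0,0,-16.7,0.7],[0,8.3,2,0,0,-16.7,0.7],[0,8.3,2,0,0,-16.7,0.7],[0,8.3,2,0,0,-16.7,0.7]]' && python3 - <<'E'
from h import *
s=robot.snapshot("scene")
a=cv2.resize(s["pixels"][80:240,180:350,::-1],None,fx=4.4,fy=3.5,interpolation=cv2.INTER_CUBIC)
cv2.imwrite("pics/s11.png",a)
s=robot.snapshot("top")
a=cv2.resize(s["pixels"][100:230,90:230,::-1],None,fx=4.4,fy=4.4,interpolation=cv2.INTER_CUBIC)
cv2.imwrite("pics/t11.png",a)
b=cv2.resize(s["pixels"][190:300,310:450,::-1],None,fx=4.4,fy=4.4,interpolation=cv2.INTER_CUBIC)
cv2.imwrite("pics/t11b.png",b)
go((613.5,125,10,174))
E
```

```text
time_s: 15.13
position: [0.6136, 0.1211, 0.109]
tool_rot: [-180.0, 0.0, 173.6]
wrist_force: [-0.6, 0.2, 1.2]
gripper_width: 0.699
t 15.23 pos [613.7 121.5 108.9] rot [1.800e+02 2.000e-02 1.736e+02] F [-0.9 -0.3 -0.2] grip 0.705 j [  7.  24.  98.  -0.  58. -76.]
   [0.06 0.35 9.89] [ 0.    0.02 -0.4 ]
```

View pics/s11.png

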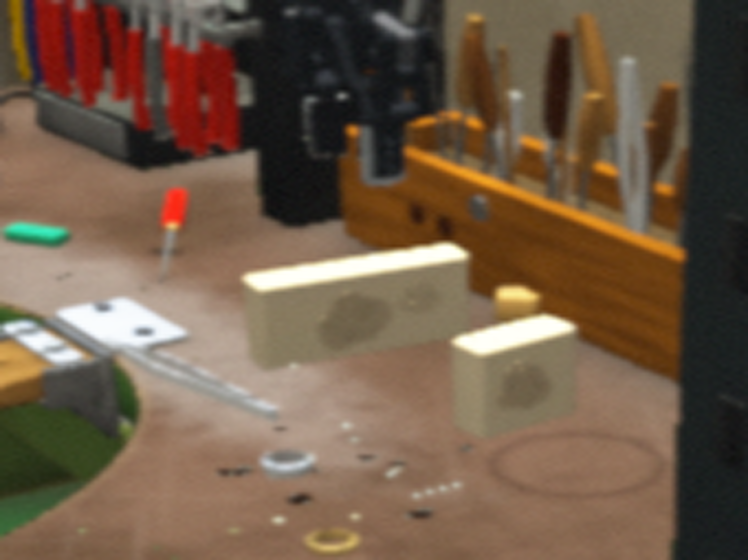

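View pics/t11.png

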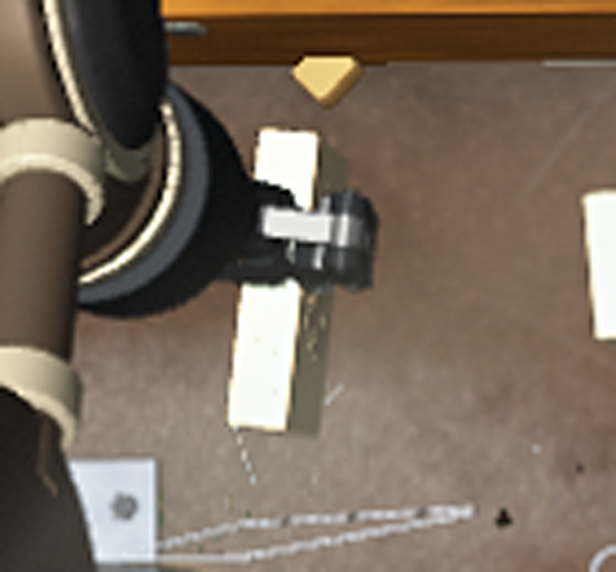

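View pics/t11b.png

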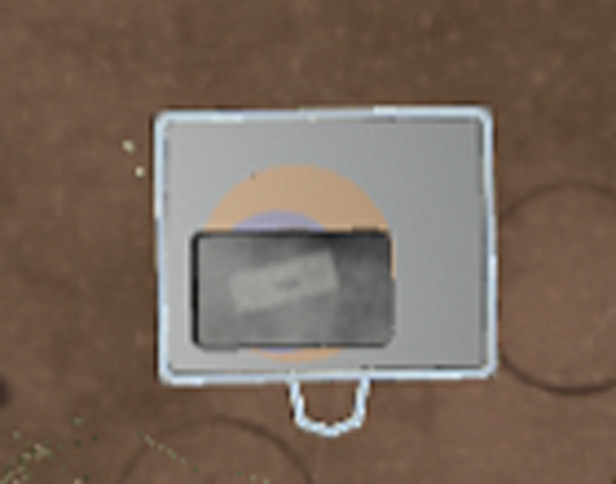

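```bash
python3 -m crank '[[0.05,0.35,1.2,0,0,-0.4,0.7],[0.05,0.35,2.6,0,0,-0.4,0.7],[0.05,0.35,4,0,0,-0.4,0.7],[0.05,0.35,5.4,0,0,-0.4,0.7],[0.05,0.35,6.8,0,0,-0.4,0.7],[0.05,0.35,8,0,0,-0.4,0.7],[0.05,0.35,9,0,0,-0.4,0.7],[0.05,0.35,9.7,0,0,-0.4,0.7],[0.05,0.35,9.9,0,0,-0.4,0.7],[0.05,0.35,9.9,0,0,-0.4,0.7]]' 40 && python3 -m crank '[[0,0,0,0,0,0,0.5],[0,0,0,0,0,0,0.4],[0,0,0,0,0,0,0.35],[0,0,0,0,0,0,0.3],[0,0,0,0,0,0,0.25],[0,0,0,0,0,0,0.2],[0,0,0,0,0,0,0.15],[0,0,0,0,0,0,0.15],[0,0,0,0,0,0,0.15],[0,0,0,0,0,0,0.15]]' 60 && python3 - <<'E'
from h import *
s=robot.snapshot("scene")
a=cv2.resize(s["pixels"][80:240,180:350,::-1],None,fx=4.4,fy=3.5,interpolation=cv2.INTER_CUBIC)
cv2.imwrite("pics/s12.png",a)
go((613.5,125,10,174))
E
```

```text
time_s: 16.07
position: [0.6132, 0.1256, 0.0087]
tool_rot: [-180.0, -0.1, 174.1]
wrist_force: [-0.3, 0.8, 0.6]
gripper_width: 0.704
time_s: 16.9
position: [0.6145, 0.1259, 0.0106]
tool_rot: [180.0, 0.1, 174.1]
wrist_force: [-0.1, 0.3, 6.2]
gripper_width: 0.285
t 16.95 pos [614.5 125.9  10.6] rot [1.7997e+02 1.0000e-01 1.7407e+02] F [-0.3  0.8  5.1] grip 0.284 j [  8.  32. 100.   0.  48. -76.]
   [ 0.09 -0.1   0.06] [0.03 0.1  0.07]
```

View pics/s12.png

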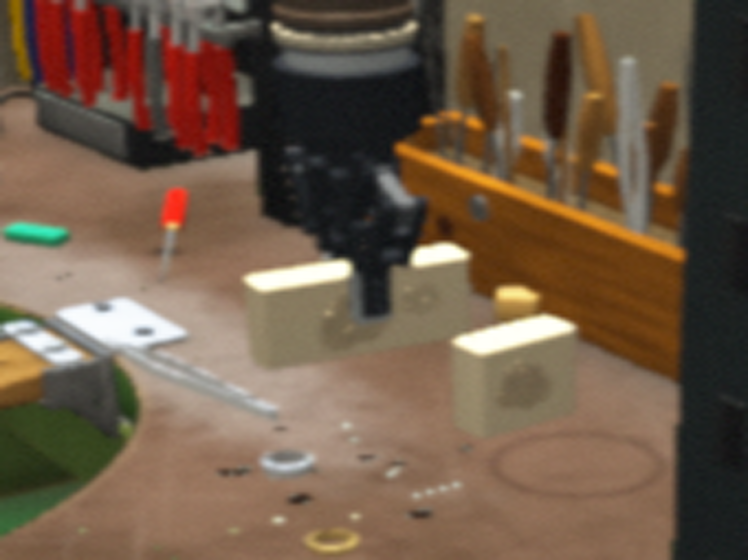

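```bash
python3 -m crank '[[0,0,0,0,0,0,0.15],[0,0,-0.3,0,0,0,0.15],[0,0,-1,0,0,0,0.15],[0,0,-2,0,0,0,0.15],[0,0,-3.2,0,0,0,0.15],[0,0,-4.6,0,0,0,0.15],[0,0,-6,0,0,0,0.15],[0,0,-7.3,0,0,0,0.15],[0,0,-8,0,0,0,0.15],[0,0,-8,0,0,0,0.15]]' && python3 - <<'E'
from h import *
s=robot.snapshot("scene")
a=cv2.resize(s["pixels"][80:240,180:350,::-1],None,fx=4.4,fy=3.5,interpolation=cv2.INTER_CUBIC)
cv2.imwrite("pics/s13.png",a)
go((560,0,100,140),(493.5,-301,90,90.2))
E
```

```text
time_s: 17.78
position: [0.6158, 0.126, 0.093]
tool_rot: [179.9, 0.3, 174.1]
wrist_force: [0.1, -0.0, -1.2]
gripper_width: 0.286
t 17.83 pos [614.8 125.9  91.5] rot [179.96   0.19 174.06] F [ 0.3  0.2 -2.3] grip 0.286 j [  8.  26.  98.  -0.  56. -76.]
   [  4.14 -13.08  -0.88] [ 0.1   0.17 34.06]
   [  7.65 -43.71   0.09] [ 0.17  0.12 83.86]
```

View pics/s13.png

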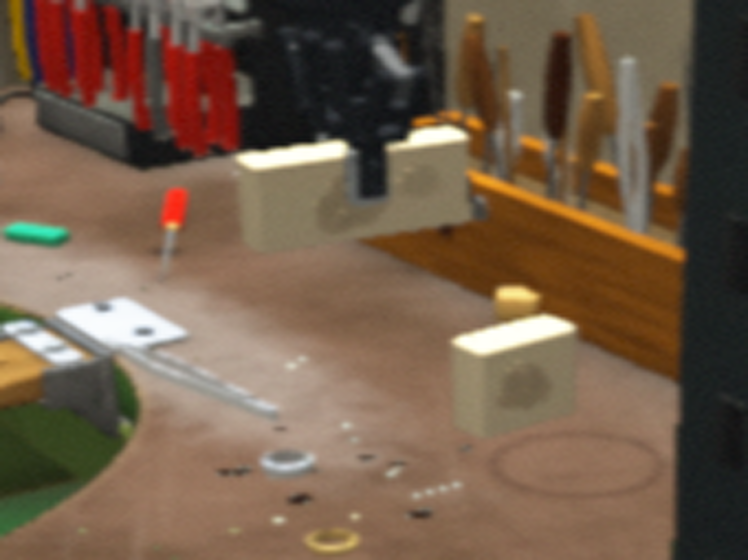

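```bash
python3 -m crank '[[0.2,-0.8,-0.4,0,0,1,0.15],[0.5,-2.5,-1,0,0,4,0.15],[0.9,-5,-1,0,0,8,0.15],[1.4,-7.8,-1,0,0,13,0.15],[1.9,-10.8,-1,0,0,18,0.15],[2.4,-13.8,-1,0,0,24,0.15],[2.9,-16.8,-1,0,0,30,0.15],[3.4,-19.6,-1,0,0,36,0.15],[3.8,-22,-1,0,0,42,0.15],[4.2,-24,-1,0,0,47,0.15]]' && python3 - <<'E'
from h import *
go((493.5,-301,90,90.2))
E
```

```text
time_s: 18.67
position: [0.5449, -0.1107, 0.0986]
tool_rot: [-179.9, -0.1, 126.7]
wrist_force: [0.5, 0.6, -1.5]
gripper_width: 0.286
t 18.67 pos [ 544.9 -110.7   98.6] rot [-1.7988e+02 -9.0000e-02  1.2668e+02] F [ 0.5  0.6 -1.5] grip 0.286 j [-16.  18. 108.  -0.  54. -53.]
   [-12.19 -15.49   0.87] [-0.14 -0.05 36.48]
```

```bash
python3 -m crank '[[-1.8,-2.2,0,0,0,5,0.15],[-3.8,-4.7,0,0,0,10,0.15],[-5.8,-7.3,0,0,0,15,0.15],[-7.7,-9.7,0,0,0,20,0.15],[-9.3,-11.8,0,0,0,25,0.15],[-10.7,-13.5,0,0,0,30,0.15],[-11.7,-14.8,0,0,0,34,0.15],[-12.2,-15.5,0.4,0,0,36.5,0.15],[-12.2,-15.5,0.8,0,0,36.5,0.15],[-12.2,-15.5,0.8,0,0,36.5,0.15]]' && python3 - <<'E'
from h import *
s=robot.snapshot("scene")
a=cv2.resize(s["pixels"][180:350,220:400,::-1],None,fx=4.4,fy=3.5,interpolation=cv2.INTER_CUBIC)
cv2.imwrite("pics/s14.png",a)
s=robot.snapshot("top");W,_,_=world(s)
a=cv2.resize(s["pixels"][180:310,310:450,::-1],None,fx=4.4,fy=4.4,interpolation=cv2.INTER_CUBIC)
cv2.imwrite("pics/t14.png",a)
go((493.5,-301,13,90.2))
E
```

```text
time_s: 19.5
position: [0.4948, -0.2989, 0.0898]
tool_rot: [-179.8, -0.1, 90.5]
wrist_force: [-0.3, 0.8, -2.4]
gripper_width: 0.289
t 19.6 pos [ 495.9 -298.3   90.5] rot [-1.7988e+02 -1.0000e-01  9.0610e+01] F [-0.  -0.2 -0.4] grip 0.284 j [-35.  21. 105.   0.  54. -36.]
   [-0.28 -0.22  7.75] [-0.12 -0.1   0.41]
```

View pics/s14.png

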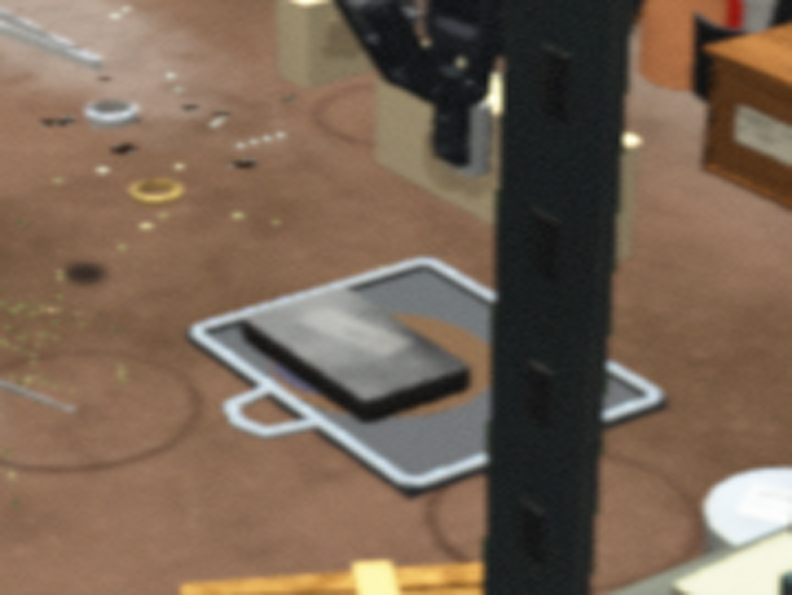

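View pics/t14.png

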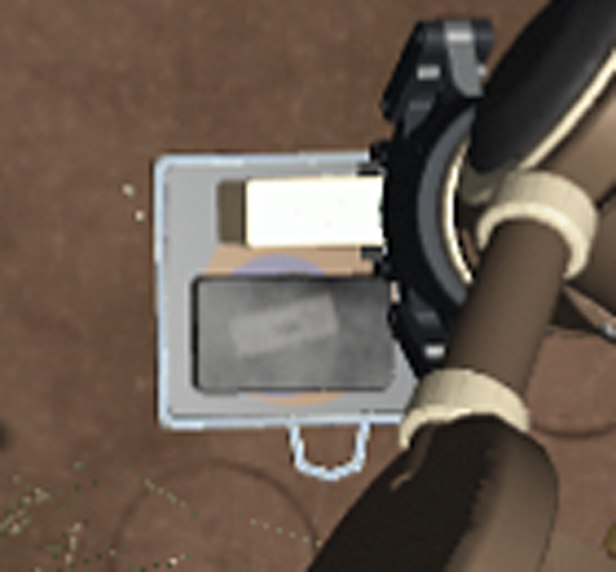

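```bash
python3 -m crank '[[-0.1,-0.1,0.5,0,0,0.4,0.15],[-0.3,-0.2,1.5,0,0,0.4,0.15],[-0.3,-0.2,2.7,0,0,0.4,0.15],[-0.3,-0.2,3.9,0,0,0.4,0.15],[-0.3,-0.2,5,0,0,0.4,0.15],[-0.3,-0.2,6,0,0,0.4,0.15],[-0.3,-0.2,6.8,0,0,0.4,0.15],[-0.3,-0.2,7.3,0,0,0.4,0.15],[-0.3,-0.2,7.6,0,0,0.4,0.15],[-0.3,-0.2,7.6,0,0,0.4,0.15]]' && python3 - <<'E'
from h import *
s=robot.snapshot("scene")
a=cv2.resize(s["pixels"][180:350,220:400,::-1],None,fx=4.4,fy=3.5,interpolation=cv2.INTER_CUBIC)
cv2.imwrite("pics/s15.png",a)
s=robot.snapshot("top");W,_,_=world(s)
print(np.median(W[226:234,366:380,2]))
go((493.5,-301,13,90.2))
E
```

```text
time_s: 20.43
position: [0.4944, -0.3022, 0.0147]
tool_rot: [-179.9, -0.0, 90.2]
wrist_force: [-0.5, -0.2, -1.3]
gripper_width: 0.284
0.06678989238674406
t 20.53 pos [ 495.2 -302.7   15.9] rot [1.7997e+02 2.0000e-02 9.0160e+01] F [ 0.4  0.  -1.7] grip 0.282 j [-36.  28. 106.  -0.  46. -36.]
   [ 0.18 -0.17  0.29] [ 0.03  0.02 -0.04]
```

View pics/s15.png

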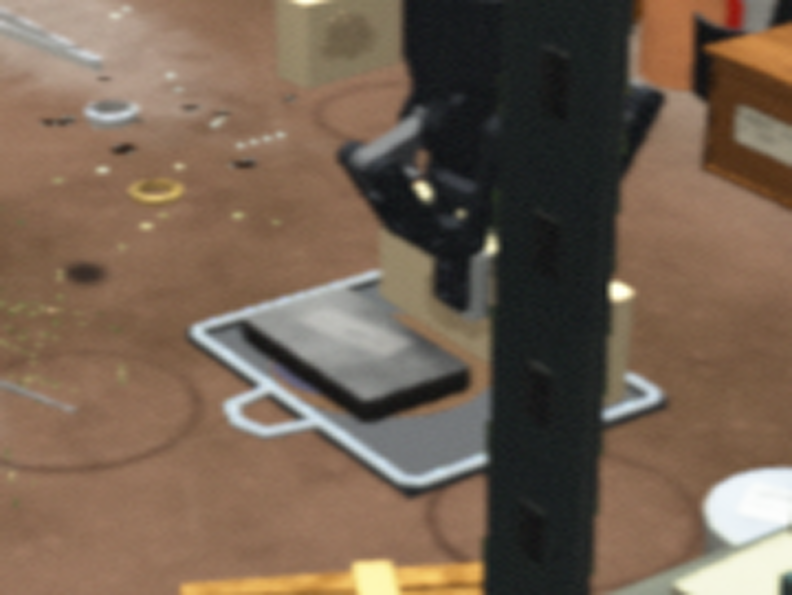

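```bash
python3 -m crank '[[0.1,-0.1,0.1,0,0,0,0.15],[0.1,-0.15,0.2,0,0,0,0.15],[0.1,-0.15,0.3,0,0,0,0.15],[0.1,-0.15,0.3,0,0,0,0.15],[0.1,-0.15,0.3,0,0,0,0.32],[0.1,-0.15,0.3,0,0,0,0.4],[0.1,-0.15,0.3,0,0,0,0.48],[0.1,-0.15,0.3,0,0,0,0.55],[0.1,-0.15,0.3,0,0,0,0.6],[0.1,-0.15,0.3,0,0,0,0.6]]' && python3 - <<'E'
from h import *
go((493.5,-301,13,90.2))
E
```

```text
time_s: 21.37
position: [0.4934, -0.3015, 0.0127]
tool_rot: [180.0, 0.0, 90.2]
wrist_force: [-0.5, -0.5, -0.5]
gripper_width: 0.6
t 21.37 pos [ 493.4 -301.5   12.7] rot [1.7999e+02 1.0000e-02 9.0170e+01] F [-0.5 -0.5 -0.5] grip 0.6 j [-36.  28. 106.   0.  46. -36.]
   [ 0.05  0.01 -0.03] [ 0.01  0.01 -0.03]
```

```bash
python3 -m crank '[[0,0,-0.8,0,0,0,0.6],[0,0,-2,0,0,0,0.6],[0,0,-4,0,0,0,0.6],[0,0,-6.5,0,0,0,0.65],[0,0,-9,0,0,0,0.7],[2,1,-10.5,0,0,5,0.7],[5,2.3,-10.5,0,0,11,0.7],[8.5,3.8,-10.5,0,0,17,0.7],[12,5.3,-10.5,0,0,24,0.7],[15,6.8,-10.5,0,0,31,0.7]]' && python3 - <<'E'
from h import *
go((618,-15,110,4.6))
E
```

```text
time_s: 22.2
position: [0.5616, -0.15, 0.1194]
tool_rot: [179.9, -0.0, 58.9]
wrist_force: [0.3, -0.1, -1.5]
gripper_width: 0.703
t 22.2 pos [ 561.6 -150.   119.4] rot [ 1.799e+02 -4.000e-02  5.889e+01] F [ 0.3 -0.1 -1.5] grip 0.703 j [-19.  19. 104.   0.  57.  12.]
   [14.48 -2.14  0.95] [ 0.08 -0.08 54.29]
```

```bash
python3 -m crank '[[2.5,-0.4,0,0,0,7,0.7],[5.5,-0.8,0,0,0,14,0.7],[8.5,-1.2,0,0,0,21,0.7],[11,-1.6,0,0,0,28,0.7],[13,-1.9,0,0,0,35,0.7],[14,-2.1,0,0,0,42,0.7],[14.4,-2.1,0,0,0,49,0.7],[14.4,-2.1,0.5,0,0,54.3,0.7],[14.4,-2.1,0.9,0,0,54.3,0.7],[14.4,-2.1,0.9,0,0,54.3,0.7]]' && python3 - <<'E'
from h import *
s=robot.snapshot("scene")
a=cv2.resize(s["pixels"][80:240,200:370,::-1],None,fx=4.4,fy=3.5,interpolation=cv2.INTER_CUBIC)
cv2.imwrite("pics/s16.png",a)
s=robot.snapshot("top");W,_,_=world(s)
a=cv2.resize(s["pixels"][100:230,170:310,::-1],None,fx=4.4,fy=4.4,interpolation=cv2.INTER_CUBIC)
cv2.imwrite("pics/t16.png",a)
b=cv2.resize(s["pixels"][190:300,310:450,::-1],None,fx=4.4,fy=4.4,interpolation=cv2.INTER_CUBIC)
cv2.imwrite("pics/t16b.png",b)
d=np.zeros((420,560),bool); d[195:290,335:435]=1
print("long brick now",rect(W[d&(abs(W[...,2]-.062)<.012)]))
d2=d&(W[...,2]>.012)&(W[...,2]<.026); d2=cv2.morphologyEx(d2.astype(np.uint8),cv2.MORPH_OPEN,np.ones((3,3)))>0
print("char",rect(W[d2]))
go((618,-15,10,4.6))
E
```

```text
time_s: 23.03
position: [0.6158, -0.0169, 0.1086]
tool_rot: [-180.0, 0.0, 5.1]
wrist_force: [0.1, -0.2, 0.1]
gripper_width: 0.702
long brick now (array([ 493.1, -302.6]), [25.0, 123.1], np.float32(89.5))
char (array([ 442.1, -282.8]), [49.2, 84.6], np.float32(89.3))
t 23.13 pos [616.1 -17.3 108.9] rot [1.80e+02 1.00e-02 5.05e+00] F [-0.1 -0.6  0.4] grip 0.7 j [-6. 23. 99. -0. 57. 79.]
   [ 0.21 -0.21  9.89] [0.   0.01 0.45]
```

View pics/t16.png

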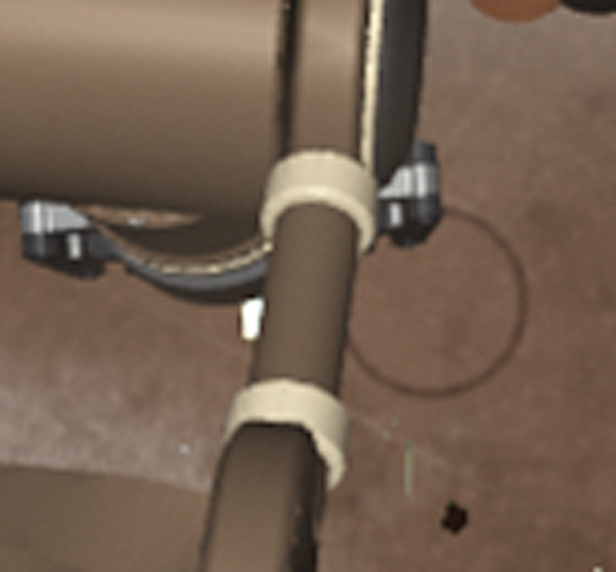

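View pics/t16b.png

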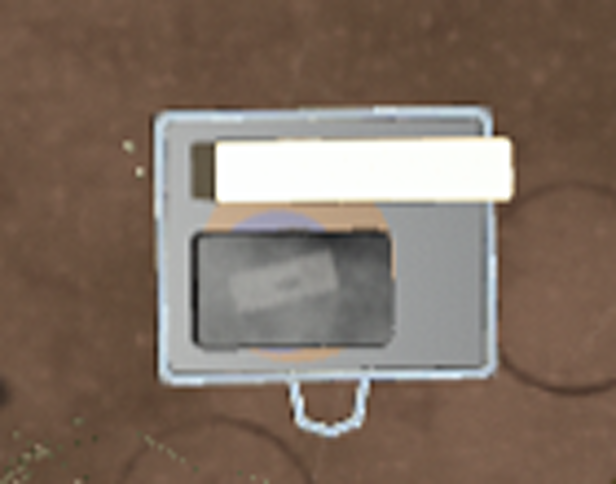

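View pics/s16.png

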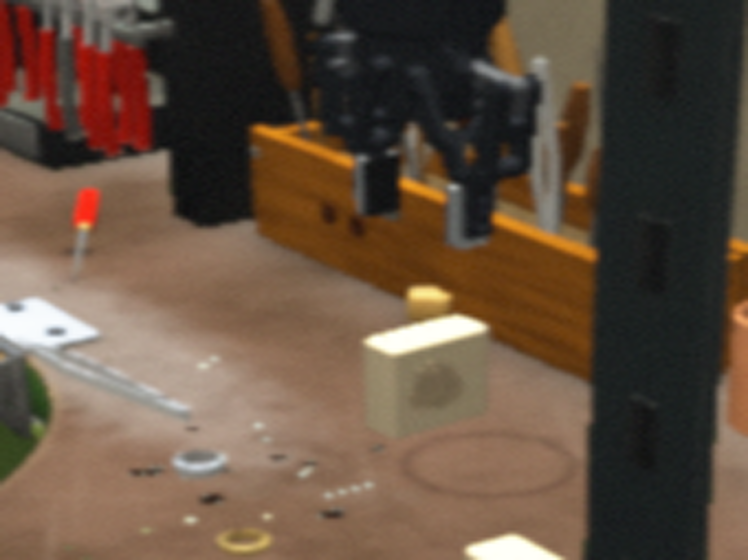

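```bash
python3 -m crank '[[0.2,-0.2,1.2,0,0,0.4,0.7],[0.2,-0.2,2.6,0,0,0.4,0.7],[0.2,-0.2,4,0,0,0.4,0.7],[0.2,-0.2,5.4,0,0,0.4,0.7],[0.2,-0.2,6.8,0,0,0.4,0.7],[0.2,-0.2,8,0,0,0.4,0.7],[0.2,-0.2,9,0,0,0.4,0.7],[0.2,-0.2,9.7,0,0,0.4,0.7],[0.2,-0.2,9.9,0,0,0.4,0.7],[0.2,-0.2,9.9,0,0,0.4,0.7]]' 40 && python3 -m crank '[[0,0,0,0,0,0,0.5],[0,0,0,0,0,0,0.4],[0,0,0,0,0,0,0.35],[0,0,0,0,0,0,0.3],[0,0,0,0,0,0,0.25],[0,0,0,0,0,0,0.2],[0,0,0,0,0,0,0.15],[0,0,0,0,0,0,0.15],[0,0,0,0,0,0,0.15],[0,0,0,0,0,0,0.15]]' 50 && python3 - <<'E'
from h import *
s=robot.snapshot("scene")
a=cv2.resize(s["pixels"][80:240,200:370,::-1],None,fx=4.4,fy=3.5,interpolation=cv2.INTER_CUBIC)
cv2.imwrite("pics/s17.png",a)
go((618,-15,10,4.6))
E
```

```text
time_s: 23.97
position: [0.6177, -0.0149, 0.0087]
tool_rot: [-180.0, 0.1, 4.6]
wrist_force: [-0.4, -0.4, -0.2]
gripper_width: 0.7
time_s: 24.8
position: [0.6191, -0.0149, 0.0106]
tool_rot: [180.0, -0.1, 4.6]
wrist_force: [-0.6, 0.6, 4.6]
gripper_width: 0.284
t 24.85 pos [619.1 -14.9  10.5] rot [ 1.7999e+02 -1.0000e-01  4.5600e+00] F [0.2 0.8 5.2] grip 0.286 j [ -5.  32. 101.   0.  48.  80.]
   [-0.11 -0.    0.05] [ 0.01 -0.1  -0.04]
```

View pics/s17.png

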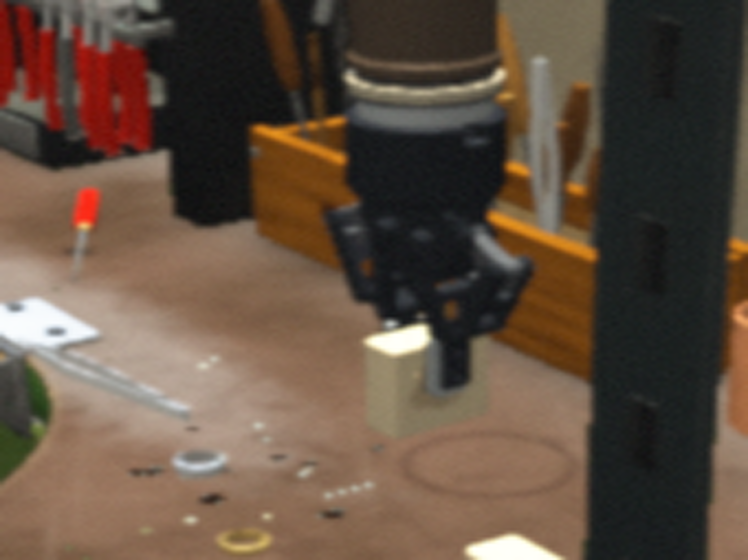

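```bash
python3 -m crank '[[0,0,0,0,0,0,0.15],[0,0,-0.3,0,0,0,0.15],[0,0,-1,0,0,0,0.15],[0,0,-2,0,0,0,0.15],[0,0,-3.4,0,0,0,0.15],[0,0,-5,0,0,0,0.15],[0,0,-6.6,0,0,0,0.15],[0,0,-8.2,0,0,0,0.15],[0,0,-9.5,0,0,0,0.15],[0,0,-9.5,0,0,0,0.15]]' && python3 - <<'E'
from h import *
s=robot.snapshot("scene")
a=cv2.resize(s["pixels"][60:240,200:370,::-1],None,fx=4.4,fy=3.3,interpolation=cv2.INTER_CUBIC)
cv2.imwrite("pics/s18.png",a)
go((444,-350,105,0.2))
E
```

```text
time_s: 25.68
position: [0.6212, -0.0151, 0.1092]
tool_rot: [179.9, -0.4, 4.6]
wrist_force: [0.5, 0.2, -0.6]
gripper_width: 0.284
t 25.73 pos [620.1 -15.1 107.4] rot [179.95  -0.29   4.56] F [-0.4 -1.2 -0.8] grip 0.288 j [-5. 24. 99. -0. 57. 80.]
   [-20.22  31.99   0.16] [ 0.04 -0.29  4.36]
```

View pics/s18.png

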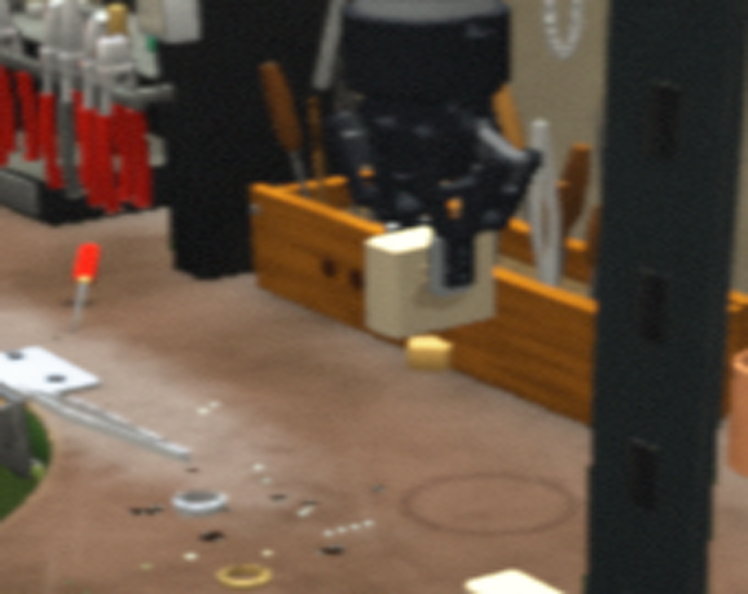

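Held. Over to the pan in two calls.

```bash
python3 -m crank '[[-0.5,0.8,0,0,0,0.4,0.15],[-1.5,2.4,0,0,0,0.8,0.15],[-3,4.8,0,0,0,1.2,0.15],[-4.8,7.6,0,0,0,1.6,0.15],[-6.7,10.6,0,0,0,2,0.15],[-8.6,13.6,0,0,0,2.4,0.15],[-10.5,16.6,0,0,0,2.8,0.15],[-12.4,19.6,0,0,0,3.2,0.15],[-14.2,22.5,0,0,0,3.8,0.15],[-15.9,25.2,0,0,0,4.3,0.15]]' && python3 -m crank '[[-1.4,2.2,0,0,0,0,0.15],[-2.6,4.2,0,0,0,0,0.15],[-3.5,5.6,0,0,0,0,0.15],[-4.1,6.5,0,0,0,0,0.15],[-4.3,6.8,0,0,0,0,0.15],[-4.3,6.8,0,0,0,0,0.15],[-4.3,6.8,0,0,0,0,0.15],[-4.3,6.8,0,0,0,0,0.15],[-4.3,6.8,0,0,0,0,0.15],[-4.3,6.8,0,0,0,0,0.15]]' && python3 - <<'E'
from h import *
s=robot.snapshot("scene")
a=cv2.resize(s["pixels"][150:350,200:400,::-1],None,fx=3.8,fy=3,interpolation=cv2.INTER_CUBIC)
cv2.imwrite("pics/s19.png",a)
go((443.5,-350,13,0.2))
E
```

```text
time_s: 26.57
position: [0.4768, -0.2799, 0.103]
tool_rot: [-179.9, 0.2, 0.2]
wrist_force: [0.6, -0.3, 0.1]
gripper_width: 0.287
time_s: 27.4
position: [0.4375, -0.3461, 0.1046]
tool_rot: [-180.0, -0.0, 0.3]
wrist_force: [0.7, 0.3, -1.0]
gripper_width: 0.285
t 27.45 pos [ 437.5 -346.3  104.6] rot [-180.     -0.      0.34] F [-0.3  0.1 -0.1] grip 0.288 j [-43.  18. 108.   0.  54.  47.]
   [0.6  0.38 9.16] [-0.   -0.    0.14]
```

View pics/s19.png

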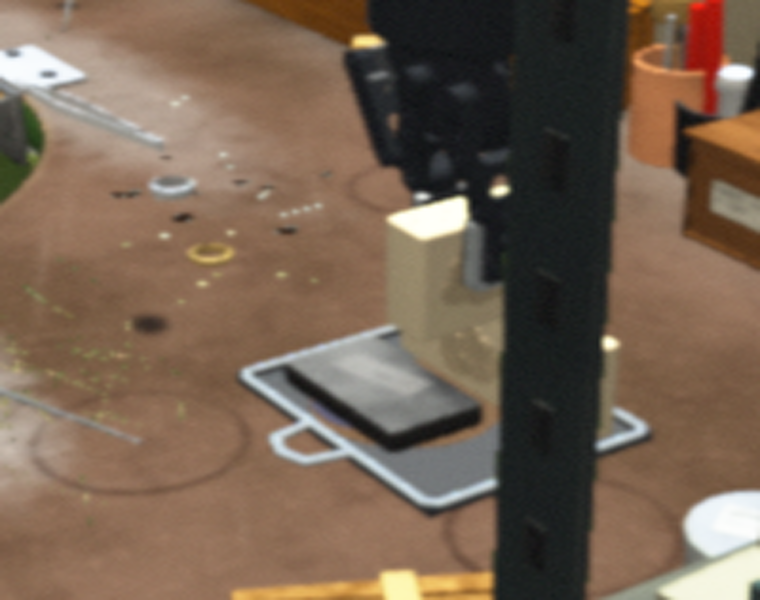

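```bash
python3 -m crank '[[0.3,0.2,0,0,0,0,0.15],[0.5,0.4,0.5,0,0,0,0.15],[0.5,0.4,1.5,0,0,0,0.15],[0.5,0.4,2.5,0,0,0,0.15],[0.5,0.4,3.5,0,0,0,0.15],[0.5,0.4,4.5,0,0,0,0.15],[0.5,0.4,5.5,0,0,0,0.15],[0.5,0.4,6.2,0,0,0,0.15],[0.5,0.4,6.2,0,0,0,0.15],[0.5,0.4,6.2,0,0,0,0.15]]' && python3 - <<'E'
from h import *
s=robot.snapshot("scene")
a=cv2.resize(s["pixels"][180:350,220:400,::-1],None,fx=4.4,fy=3.5,interpolation=cv2.INTER_CUBIC)
cv2.imwrite("pics/s20.png",a)
s=robot.snapshot("top")
a=cv2.resize(s["pixels"][180:310,310:450,::-1],None,fx=4.4,fy=4.4,interpolation=cv2.INTER_CUBIC)
cv2.imwrite("pics/t20.png",a)
go((443.5,-350,13,0.2))
E
```

```text
time_s: 28.28
position: [0.4416, -0.3505, 0.0417]
tool_rot: [-179.9, 0.1, 0.3]
wrist_force: [-0.5, 0.2, -0.7]
gripper_width: 0.286
t 28.38 pos [ 442.4 -351.3   42.9] rot [ 1.7996e+02 -4.0000e-02  2.6000e-01] F [ 0.1  0.1 -0.8] grip 0.287 j [-43.  24. 108.   0.  48.  47.]
   [ 0.11 -0.13  2.99] [ 0.04 -0.04  0.06]
```

View pics/s20.png

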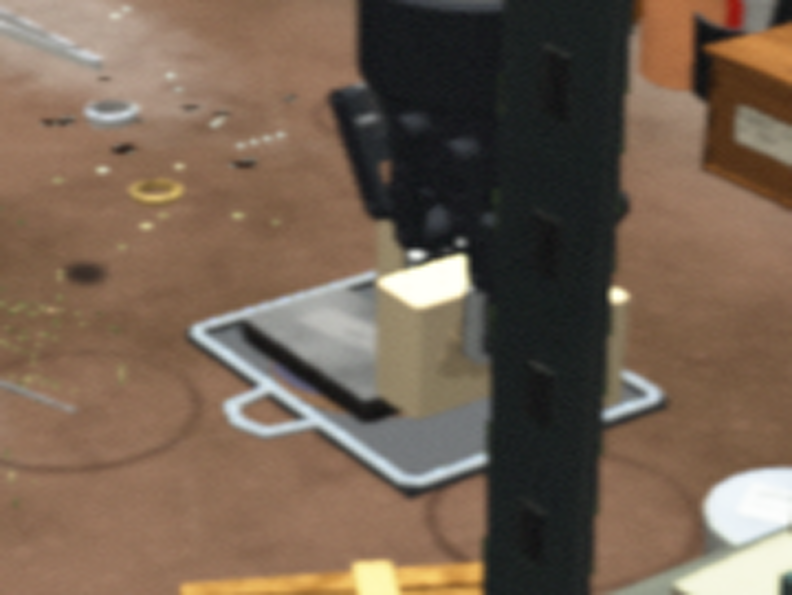

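View pics/t20.png

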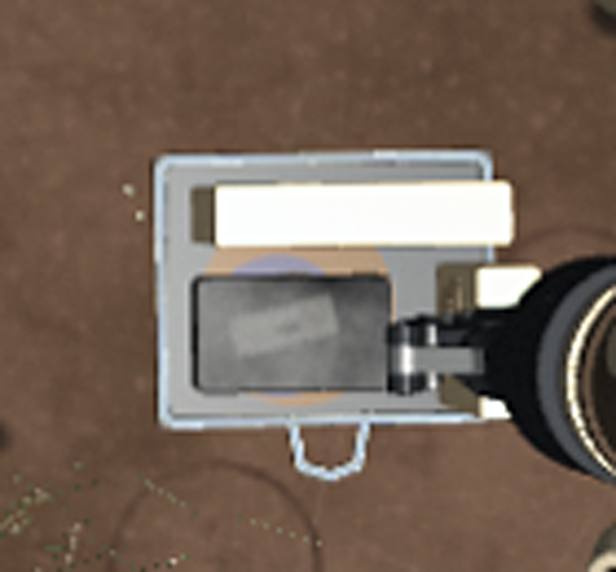

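```bash
python3 -m crank '[[0.1,-0.1,0.5,0,0,0,0.15],[0.1,-0.1,1,0,0,0,0.15],[0.1,-0.1,1.5,0,0,0,0.15],[0.1,-0.1,2,0,0,0,0.15],[0.1,-0.1,2.4,0,0,0,0.15],[0.1,-0.1,2.7,0,0,0,0.15],[0.1,-0.1,2.9,0,0,0,0.15],[0.1,-0.1,3,0,0,0,0.15],[0.1,-0.1,3,0,0,0,0.15],[0.1,-0.1,3,0,0,0,0.15]]' && python3 - <<'E'
from h import *
go((443.5,-350,12.8,0.2))
E
python3 -m crank '[[0,0,0.03,0,0,0,0.2],[0,0,0.03,0,0,0,0.3],[0,0,0.03,0,0,0,0.36],[0,0,0.03,0,0,0,0.42],[0,0,0.03,0,0,0,0.48],[0,0,0.03,0,0,0,0.52],[0,0,0,0,0,0,0.55],[0,0,-0.5,0,0,0,0.55],[0,0,-2,0,0,0,0.55],[0,0,-4,0,0,0,0.55]]' && python3 - <<'E'
from h import *
go((443.5,-350,120,0.2),(492,-10,120,0.2))
E
```

```text
time_s: 29.22
position: [0.4433, -0.3501, 0.0127]
tool_rot: [180.0, -0.0, 0.3]
wrist_force: [-0.6, 0.2, -0.1]
gripper_width: 0.286
t 29.22 pos [ 443.3 -350.1   12.7] rot [ 1.7997e+02 -3.0000e-02  2.6000e-01] F [-0.6  0.2 -0.1] grip 0.286 j [-43.  27. 108.  -0.  45.  47.]
   [ 0.02 -0.01 -0.01] [ 0.03 -0.03  0.06]
time_s: 30.05
position: [0.4416, -0.3486, 0.0515]
tool_rot: [-179.8, 0.2, 0.3]
wrist_force: [0.2, -0.2, -0.5]
gripper_width: 0.549
t 30.05 pos [ 441.6 -348.6   51.5] rot [-179.83    0.18    0.26] F [ 0.2 -0.2 -0.5] grip 0.549 j [-43.  23. 108.   0.  49.  47.]
   [ 0.17  0.12 -6.85] [-0.17  0.18  0.06]
   [  5.17 -33.86  -6.76] [-0.17  0.18  0.06]
```

```bash
python3 -m crank '[[0,0,-1.5,0,0,0,0.55],[0,0,-4,0,0,0,0.55],[0,0,-7,0,0,0,0.55],[0,-2,-9,0,0,0,0.55],[-1,-5,-10,0,0,0,0.55],[-2,-8.5,-10,0,0,0,0.55],[-3,-12,-10,0,0,0,0.55],[-3.5,-15,-10,0,0,0,0.5],[-3.5,-17,-10,0,0,0,0.5],[-3.5,-18,-10,0,0,0,0.5]]' && python3 - <<'E'
from h import *
s=robot.snapshot("scene")
a=cv2.resize(s["pixels"][150:350,200:400,::-1],None,fx=3.8,fy=3,interpolation=cv2.INTER_CUBIC)
cv2.imwrite("pics/s21.png",a)
s=robot.snapshot("top");W,_,_=world(s)
cv2.imwrite("pics/t21.png",cv2.resize(s["pixels"][180:310,200:450,::-1],None,fx=3.2,fy=3.2,interpolation=cv2.INTER_CUBIC))
d=np.zeros((420,560),bool); d[195:290,335:440]=1
m=(d&(abs(W[...,2]-.062)<.012)).astype(np.uint8); n,l=cv2.connectedComponents(m)
for i in range(1,n):
    if (l==i).sum()>80: print("brick",rect(W[l==i]),W[l==i][:,2].mean(),(l==i).sum())
d2=d&(W[...,2]>.012)&(W[...,2]<.026); d2=cv2.morphologyEx(d2.astype(np.uint8),cv2.MORPH_OPEN,np.ones((3,3)))>0
print("char",rect(W[d2]))
P=onplane(s,.009)
hsv=cv2.cvtColor(s["pixels"],cv2.COLOR_RGB2HSV)
w=np.zeros((420,560),bool); w[220:243,220:243]=1
r=w&(hsv[...,2]>130)&(hsv[...,1]<80)
n,l=cv2.connectedComponents(r.astype(np.uint8))
for i in range(1,n): print("ring",(l==i).sum(),rect(P[l==i]),cv2.minEnclosingCircle((P[l==i][:,:2]*1000).astype(np.float32)))
go((492,-10,120,0.2))
E
```

```text
time_s: 30.88
position: [0.4062, -0.1676, 0.1527]
tool_rot: [-180.0, 0.0, 0.4]
wrist_force: [-0.4, -0.5, 0.1]
gripper_width: 0.498
brick (array([ 493.2, -302.6]), [25.0, 123.0], np.float32(89.5)) 0.0636415276458801 976
brick (array([ 443.2, -350.8]), [25.9, 59.2], np.float32(179.5)) 0.06290569186577362 528
char (array([ 442.2, -282.6]), [49.1, 83.9], np.float32(89.1))
ring 123 (array([497.6,  -3.9]), [23.9, 38.7], np.float32(44.4)) ((497.97357177734375, -4.9006147384643555), 19.754186630249023)
t 30.98 pos [ 407.3 -169.1  153. ] rot [ 1.7997e+02 -3.0000e-02  4.1000e-01] F [-0.2 -0.7 -0.1] grip 0.5 j [-28.   1. 121.  -0.  58.  61.]
   [  8.58 -15.85   3.29] [ 0.03 -0.03  0.21]
```

View pics/s21.png

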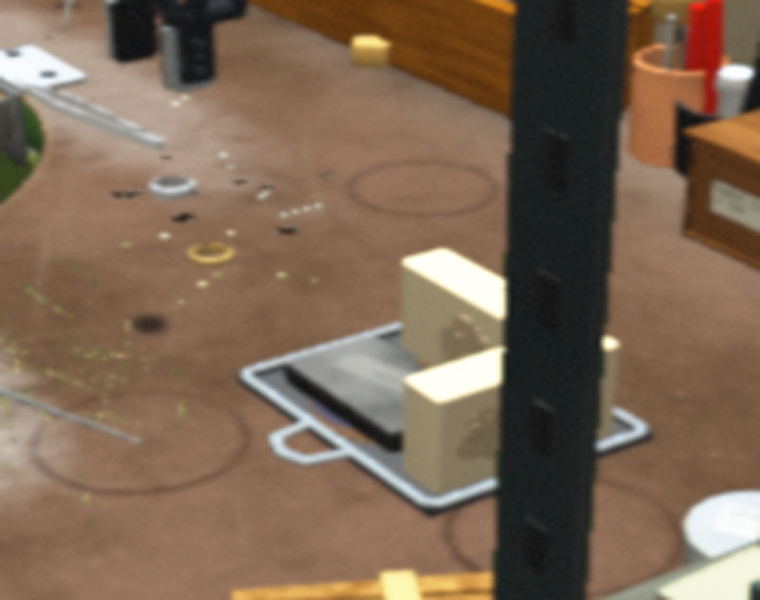

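View pics/t21.png

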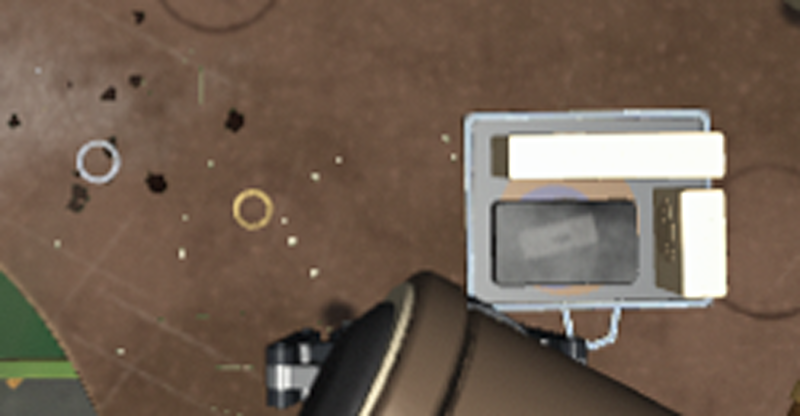

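```bash
python3 -m crank '[[1.2,-2,0.3,0,0,0,0.5],[3,-5.3,1,0,0,0,0.5],[4.8,-8.8,2,0,0,0,0.5],[6.5,-12,3,0,0,0,0.5],[7.7,-14.3,4,0,0,0,0.5],[8.4,-15.5,5,0,0,0,0.5],[8.6,-15.9,6,0,0,0,0.5],[8.6,-15.9,7,0,0,0,0.5],[8.6,-15.9,8,0,0,0,0.5],[8.6,-15.9,8,0,0,0,0.5]]' && python3 - <<'E'
from h import *
s=robot.snapshot("scene")
a=cv2.resize(s["pixels"][120:270,170:320,::-1],None,fx=4.5,fy=3.9,interpolation=cv2.INTER_CUBIC)
cv2.imwrite("pics/s22.png",a)
s=robot.snapshot("top")
cv2.imwrite("pics/t22.png",cv2.resize(s["pixels"][180:300,170:310,::-1],None,fx=4.5,fy=4.5,interpolation=cv2.INTER_CUBIC))
go((492,-10,-15,0.2))
E
```

```text
time_s: 31.82
position: [0.4901, -0.0118, 0.0701]
tool_rot: [-180.0, 0.3, 0.2]
wrist_force: [-0.7, 0.2, -0.2]
gripper_width: 0.502
t 31.92 pos [491.6 -11.8  71.9] rot [1.7999e+02 1.0000e-01 1.7000e-01] F [0.2 0.7 0.3] grip 0.501 j [ -6.  15. 117.  -0.  48.  83.]
   [ 0.06 -0.18  8.69] [ 0.01  0.1  -0.03]
```

View pics/s22.png

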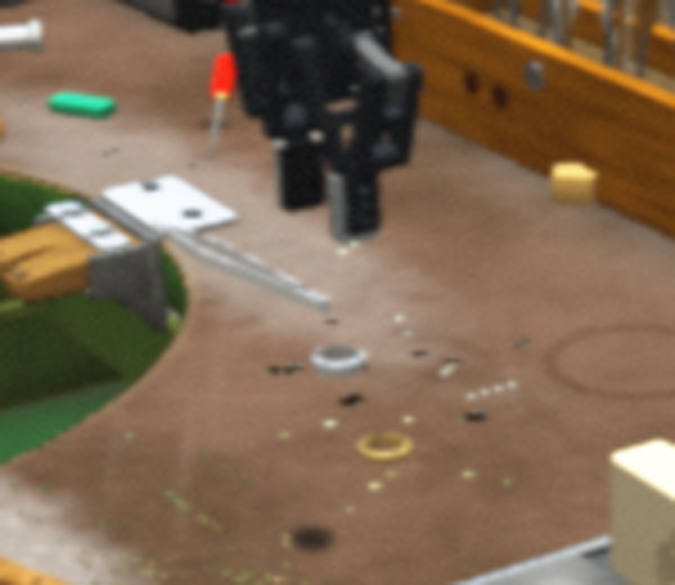

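View pics/t22.png

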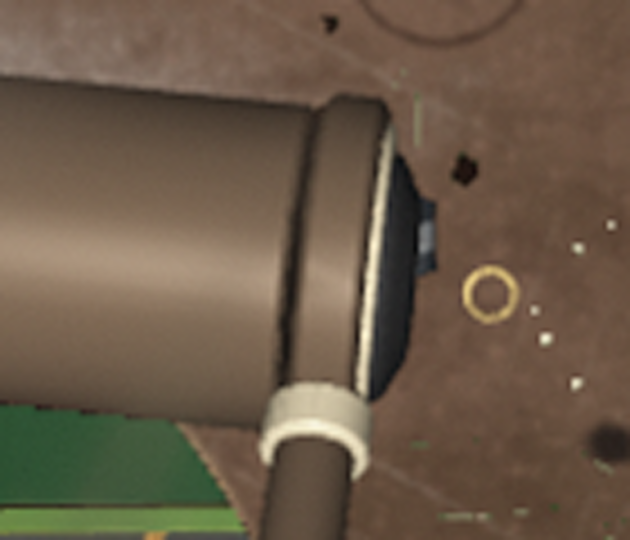

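```bash
python3 -m crank '[[0.05,-0.2,1,0,0,0,0.5],[0.05,-0.2,2.2,0,0,0,0.5],[0.05,-0.2,3.4,0,0,0,0.5],[0.05,-0.2,4.6,0,0,0,0.5],[0.05,-0.2,5.6,0,0,0,0.5],[0.05,-0.2,6.4,0,0,0,0.5],[0.05,-0.2,7,0,0,0,0.5],[0.05,-0.2,7.4,0,0,0,0.5],[0.05,-0.2,7.6,0,0,0,0.5],[0.05,-0.2,7.6,0,0,0,0.5]]' && python3 - <<'E'
from h import *
s=robot.snapshot("scene");W,_,_=world(s)
a=cv2.resize(s["pixels"][150:250,190:310,::-1],None,fx=6,fy=5,interpolation=cv2.INTER_CUBIC)
cv2.imwrite("pics/s23.png",a)
go((492,-10,-15,0.2))
E
```

```text
time_s: 32.75
position: [0.4929, -0.0087, -0.0037]
tool_rot: [-180.0, 0.0, 0.3]
wrist_force: [0.0, 0.1, -0.8]
gripper_width: 0.5
t 32.8 pos [493.2  -8.7  -3.3] rot [ 1.8e+02 -1.0e-02  2.6e-01] F [-1.2  0.  -0.8] grip 0.5 j [ -6.  23. 118.  -0.  39.  84.]
   [-0.12  0.13  1.17] [ 0.   -0.01  0.06]
```

View pics/s23.png

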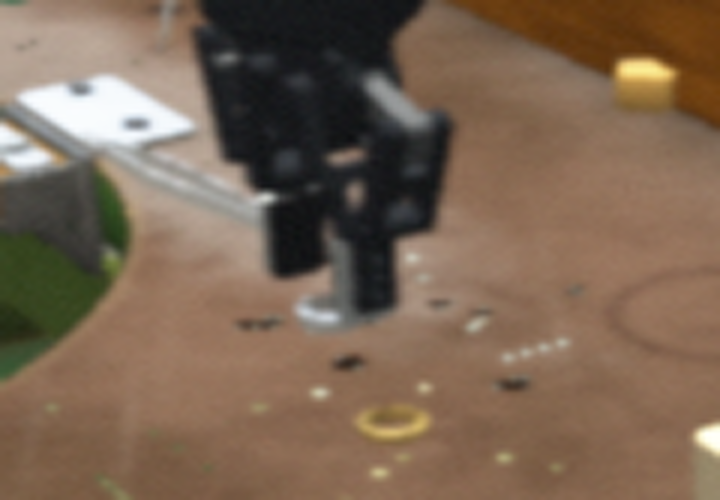

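```bash
python3 -m crank '[[-0.1,0.1,0.4,0,0,0,0.5],[-0.1,0.1,0.8,0,0,0,0.5],[-0.1,0.1,1.1,0,0,0,0.5],[-0.1,0.1,1.2,0,0,0,0.5],[-0.1,0.1,1.2,0,0,0,0.4],[-0.1,0.1,1.2,0,0,0,0.33],[-0.1,0.1,1.2,0,0,0,0.29],[-0.1,0.1,1.2,0,0,0,0.25],[-0.1,0.1,1.2,0,0,0,0.15],[-0.1,0.1,1.2,0,0,0,0.15]]' 25 && python3 -m crank '[[0,0,0,0,0,0,0.15],[0,0,0,0,0,0,0.15],[0,0,-0.3,0,0,0,0.15],[0,0,-0.9,0,0,0,0.15],[0,0,-1.9,0,0,0,0.15],[0,0,-3.2,0,0,0,0.15],[0,0,-5,0,0,0,0.15],[0,0,-7,0,0,0,0.15],[0,0,-8.5,0,0,0,0.15],[0,0,-9,0,0,0,0.15]]' && python3 - <<'E'
from h import *
s=robot.snapshot("scene");W,_,_=world(s)
a=cv2.resize(s["pixels"][110:250,190:310,::-1],None,fx=5,fy=4,interpolation=cv2.INTER_CUBIC)
cv2.imwrite("pics/s24.png",a)
go((442,-283,90,0.2))
E
```

```text
time_s: 33.63
position: [0.493, -0.0097, -0.0145]
tool_rot: [180.0, -0.1, 0.3]
wrist_force: [-0.0, -0.2, 4.9]
gripper_width: 0.26
time_s: 34.47
position: [0.4941, -0.0099, 0.0777]
tool_rot: [180.0, -0.3, 0.3]
wrist_force: [1.1, -0.3, -0.1]
gripper_width: 0.263
t 34.52 pos [494.1  -9.9  77.5] rot [179.96  -0.31   0.27] F [0.6 0.2 0.2] grip 0.256 j [ -6.  14. 117.  -0.  49.  84.]
   [-5.34 27.29 -1.26] [ 0.04 -0.31  0.07]
```

View pics/s24.png

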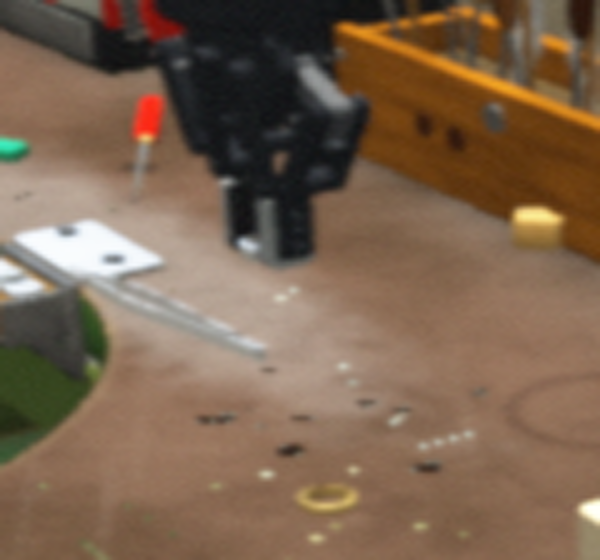

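```bash
python3 -m crank '[[-0.2,0.8,-0.5,0,0,0,0.15],[-0.6,2.8,-1.2,0,0,0,0.15],[-1.1,5.6,-1.2,0,0,0,0.15],[-1.8,9,-1.2,0,0,0,0.15],[-2.5,12.6,-1.2,0,0,0,0.15],[-3.2,16.2,-1.2,0,0,0,0.15],[-3.9,19.8,-1.2,0,0,0,0.15],[-4.5,22.8,-1.2,0,0,0,0.15],[-4.9,25.2,-1.2,0,0,0,0.15],[-5.2,26.6,-1.2,0,0,0,0.15]]' && python3 -m crank '[[0,0.5,0,0,0,0,0.15],[0,0.7,0,0,0,0,0.15],[0,0.7,0.5,0,0,0,0.15],[0,0.7,1.2,0,0,0,0.15],[0,0.7,2,0,0,0,0.15],[0,0.7,2.8,0,0,0,0.15],[0,0.7,3.4,0,0,0,0.15],[0,0.7,3.8,0,0,0,0.15],[0,0.7,4,0,0,0,0.15],[0,0.7,4,0,0,0,0.15]]' && python3 - <<'E'
from h import *
s=robot.snapshot("scene");W,_,_=world(s)
a=cv2.resize(s["pixels"][180:330,220:380,::-1],None,fx=4.8,fy=3.9,interpolation=cv2.INTER_CUBIC)
cv2.imwrite("pics/s25.png",a)
s=robot.snapshot("top")
a=cv2.resize(s["pixels"][180:310,310:450,::-1],None,fx=4.4,fy=4.4,interpolation=cv2.INTER_CUBIC)
cv2.imwrite("pics/t25.png",a)
go((442,-283,4,0.2))
E
```

```text
time_s: 35.35
position: [0.4395, -0.2787, 0.0857]
tool_rot: [-180.0, 0.1, 0.1]
wrist_force: [1.0, -0.3, -0.5]
gripper_width: 0.255
time_s: 36.18
position: [0.4409, -0.2824, 0.0458]
tool_rot: [-180.0, 0.1, 0.3]
wrist_force: [0.1, -0.3, 0.0]
gripper_width: 0.265
t 36.28 pos [ 441.4 -283.    46.7] rot [ 1.7999e+02 -1.0000e-02  2.7000e-01] F [-0.3 -0.4 -0.3] grip 0.258 j [-37.  20. 113.   0.  47.  52.]
   [0.06 0.   4.27] [ 0.01 -0.01  0.07]
```

View pics/s25.png

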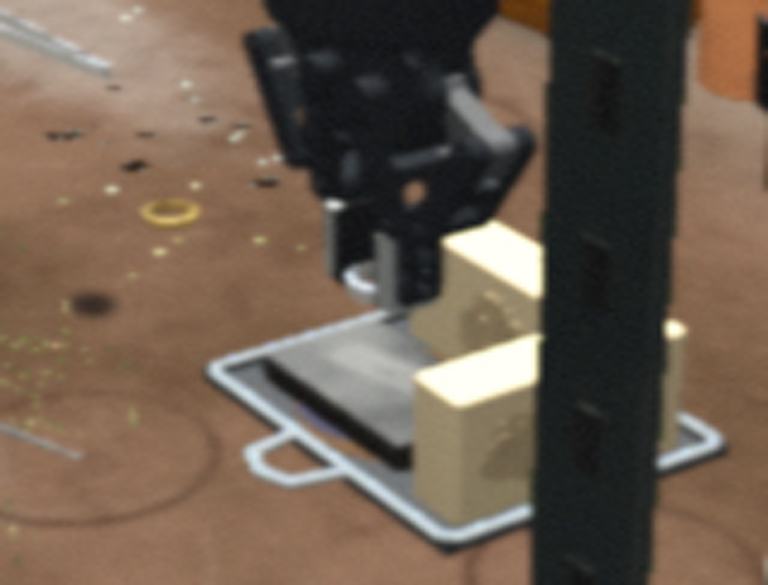

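View pics/t25.png

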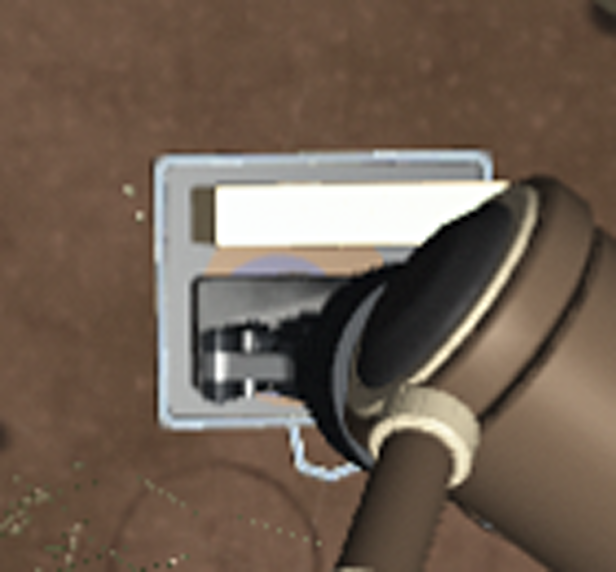

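```bash
python3 - <<'E'
from h import *
s=robot.snapshot("scene");W,_,_=world(s)
for v in range(244,260): print(v,[(u,*(int(k) for k in (W[v,u]*1000).round(0)),int(s["pixels"][v,u].sum())) for u in range(289,302,2)])
E
```

```text
244 [(289, 430, -270, 78, 265), (291, 431, -273, 79, 86), (293, 436, -272, 76, 62), (295, 439, -273, 76, 63), (297, 444, -272, 74, 78), (299, 430, -298, 91, 261), (301, 432, -300, 92, 296)]
245 [(289, 429, -271, 76, 267), (291, 432, -272, 76, 82), (293, 437, -271, 74, 61), (295, 441, -271, 72, 72), (297, 443, -274, 73, 105), (299, 430, -299, 90, 264), (301, 432, -301, 90, 290)]
246 [(289, 431, -268, 72, 263), (291, 431, -273, 75, 83), (293, 435, -274, 74, 96), (295, 440, -272, 71, 128), (297, 442, -275, 72, 193), (299, 430, -298, 88, 282), (301, 432, -300, 88, 294)]
247 [(289, 430, -270, 72, 263), (291, 432, -272, 72, 79), (293, 436, -272, 71, 192), (295, 440, -272, 69, 274), (297, 442, -275, 70, 278), (299, 430, -298, 86, 280), (301, 432, -301, 87, 295)]
248 [(289, 430, -269, 69, 265), (291, 432, -273, 71, 88), (293, 435, -274, 70, 369), (295, 438, -274, 69, 347), (297, 442, -275, 68, 302), (299, 430, -298, 84, 288), (301, 430, -303, 86, 294)]
249 [(289, 429, -271, 69, 259), (291, 433, -271, 68, 131), (293, 431, -279, 72, 529), (295, 438, -275, 67, 364), (297, 441, -276, 67, 292), (
[... 1270 characters left out ...]
93, 483, -202, 0, 341), (295, 429, -288, 65, 376), (297, 433, -288, 63, 363), (299, 430, -297, 69, 295), (301, 430, -303, 72, 295)]
257 [(289, 476, -199, 0, 325), (291, 478, -202, 0, 325), (293, 481, -205, 1, 331), (295, 484, -206, 0, 353), (297, 430, -291, 64, 353), (299, 430, -297, 67, 304), (301, 432, -301, 68, 300)]
258 [(289, 471, -207, 3, 322), (291, 477, -204, 0, 324), (293, 481, -205, -1, 328), (295, 480, -213, 3, 338), (297, 484, -213, 2, 340), (299, 430, -297, 65, 329), (301, 431, -302, 67, 313)]
259 [(289, 471, -207, 1, 321), (291, 473, -210, 2, 321), (293, 478, -209, 0, 322), (295, 479, -214, 2, 329), (297, 482, -216, 2, 389), (299, 487, -215, -1, 464), (301, 432, -300, 64, 363)]
```

```bash
python3 -m crank '[[0.05,0,0.7,0,0,0,0.15],[0.05,0,1.5,0,0,0,0.15],[0.05,0,2.3,0,0,0,0.15],[0.05,0,3,0,0,0,0.15],[0.05,0,3.5,0,0,0,0.15],[0.05,0,3.9,0,0,0,0.15],[0.05,0,4.1,0,0,0,0.15],[0.05,0,4.2,0,0,0,0.15],[0.05,0,4.2,0,0,0,0.15],[0.05,0,4.2,0,0,0,0.15]]' && python3 - <<'E'
from h import *
s=robot.snapshot("scene");W,_,_=world(s)
a=cv2.resize(s["pixels"][180:330,220:380,::-1],None,fx=4.8,fy=3.9,interpolation=cv2.INTER_CUBIC)
cv2.imwrite("pics/s26.png",a)
go((442,-283,3.5,0.2))
E
```

```text
time_s: 37.17
position: [0.4419, -0.2831, 0.0048]
tool_rot: [180.0, -0.0, 0.3]
wrist_force: [-0.7, -1.1, 0.6]
gripper_width: 0.263
t 37.22 pos [ 442.  -283.1    4.9] rot [ 1.7998e+02 -3.0000e-02  2.6000e-01] F [-0.3 -0.3 -1.3] grip 0.256 j [-37.  24. 114.   0.  42.  52.]
   [-0.   -0.01  0.14] [ 0.02 -0.03  0.06]
```

View pics/s26.png

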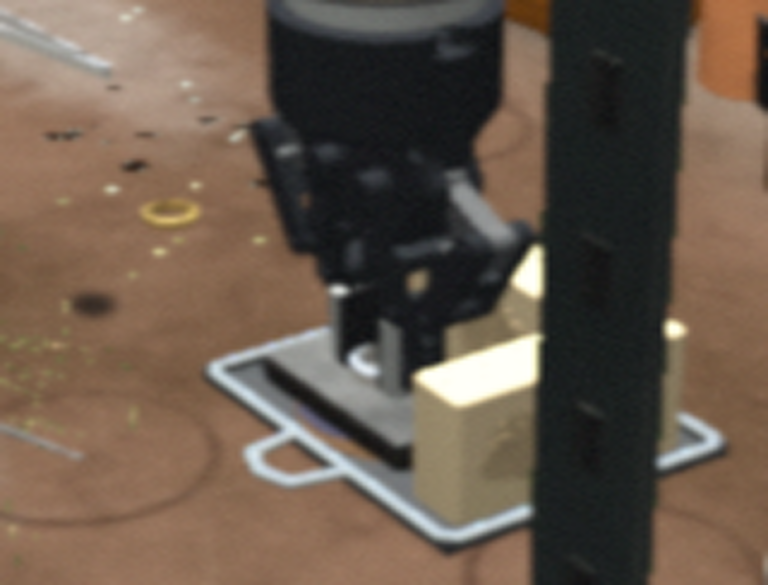

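```bash
python3 -m crank '[[0,0,0.06,0,0,0,0.15],[0,0,0.12,0,0,0,0.15],[0,0,0.12,0,0,0,0.15],[0,0,0.12,0,0,0,0.28],[0,0,0.12,0,0,0,0.32],[0,0,0.12,0,0,0,0.36],[0,0,0.12,0,0,0,0.38],[0,0,0.12,0,0,0,0.38],[0,0,0,0,0,0,0.38],[0,0,-0.5,0,0,0,0.38]]' && python3 -m crank '[[0,0,-1.5,0,0,0,0.38],[0,0,-3,0,0,0,0.38],[0,0,-5,0,0,0,0.38],[0,0,-8,0,0,0,0.38],[0,0,-11,0,0,0,0.38],[0,-3,-13,0,0,0,0.38],[0,-6.5,-14,0,0,0,0.38],[0,-10,-14,0,0,0,0.38],[-1.5,-13,-14,0,0,0,0.38],[-4,-15,-14,0,0,0,0.38]]' && python3 -m crank '[[0,-1,0,0,0,0,0.38],[0,-2.5,0,0,0,0,0.38],[0,-4,0,0,0,0,0.38],[0,-4,0,0,0,0,0.38],[0,-4,0,0,0,0,0.38],[0,-4,0,0,0,0,0.38],[0,-4,0,0,0,0,0.38],[0,-4,0,0,0,0,0.38],[0,-4,0,0,0,0,0.38],[0,-4,0,0,0,0,0.38]]' && python3 - <<'E'
from h import *
s=robot.snapshot("scene");W,_,_=world(s)
a=cv2.resize(s["pixels"][180:330,220:380,::-1],None,fx=4.8,fy=3.9,interpolation=cv2.INTER_CUBIC)
cv2.imwrite("pics/s27.png",a)
s=robot.snapshot("top");W,_,_=world(s)
cv2.imwrite("pics/t27.png",cv2.resize(s["pixels"][190:310,310:450,::-1],None,fx=4.8,fy=4.8,interpolation=cv2.INTER_CUBIC))
d=np.zeros((420,560),bool); d[195:290,335:440]=1
m=(d&(abs(W[...,2]-.062)<.012)).astype(np.uint8); n,l=cv2.connectedComponents(m)
for i in range(1,n):
    if (l==i).sum()>80: print("brick",rect(W[l==i]),W[l==i][:,2].mean(),(l==i).sum())
d2=d&(W[...,2]>.012)&(W[...,2]<.032); d2=cv2.morphologyEx(d2.astype(np.uint8),cv2.MORPH_OPEN,np.ones((3,3)))>0
print("char",rect(W[d2]))
r=d2&(s["pixels"].min(2)>150); print("ring",r.sum(),rect(W[r]),np.median(W[r][:,2]))
go((443,-283,3.5,0.2))
E
```

```text
time_s: 38.05
position: [0.441, -0.2824, 0.0091]
tool_rot: [-179.9, 0.1, 0.3]
wrist_force: [-0.3, 0.1, -0.1]
gripper_width: 0.383
time_s: 38.88
position: [0.4024, -0.1313, 0.1508]
tool_rot: [180.0, -0.2, 0.4]
wrist_force: [-0.0, 0.1, 0.4]
gripper_width: 0.379
time_s: 39.72
position: [0.4009, -0.0935, 0.1495]
tool_rot: [180.0, 0.0, 0.2]
wrist_force: [0.1, -0.5, 0.5]
gripper_width: 0.376
brick (array([ 493.1, -302.8]), [25.0, 123.7], np.float32(89.3)) 0.06364720198509953 973
brick (array([ 443.2, -350.6]), [26.5, 59.3], np.float32(179.3)) 0.06282079585533634 526
char (array([ 443.3, -290.5]), [54.1, 99.9], np.float32(91.8))
ring 114 (array([ 443.5, -278.5]), [25.8, 40.4], np.float32(68.3)) 0.021849079726202633
t 39.82 pos [400.8 -93.3 149.5] rot [-1.8e+02  1.0e-02  2.4e-01] F [ 0.  -0.3  0.5] grip 0.384 j [-19.  -2. 124.  -0.  57.  71.]
   [ 4.14 18.98 14.6 ] [-0.    0.01  0.04]
```

View pics/s27.png

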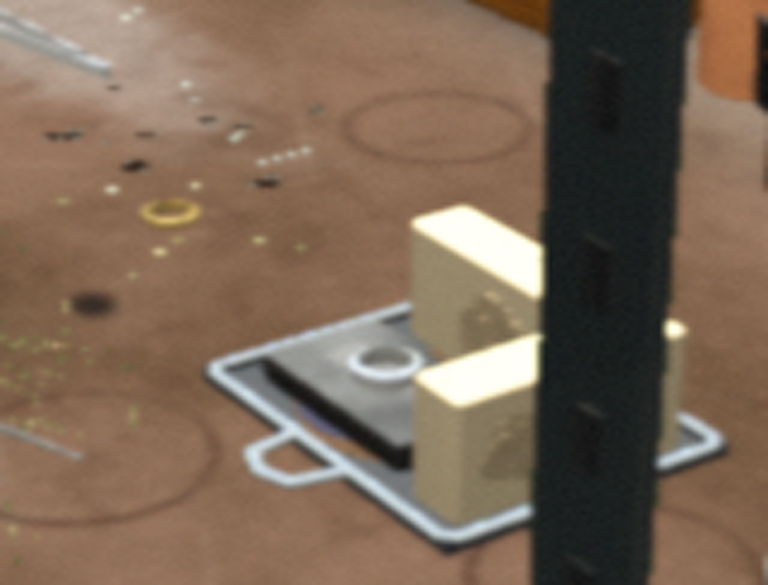

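View pics/t27.png

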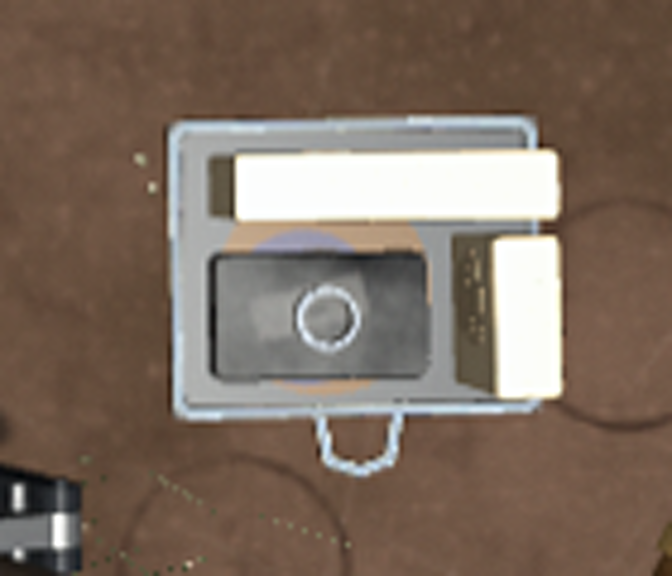

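The top view shows the ring at (328,319) in the middle of the charcoal (about (321,317)). Both bricks are upright and square, and the gripper is clear.

```bash
python3 -c "
from station import robot
print(robot.sign_off())"
```

```text
the job is handed in; nothing more can be done
None
```

The corner hearth is built and I handed it in at about 40 s of the 104 s. I put in the charcoal first, then the long brick, then the short brick, and laid the silver ring on the charcoal last.

**Last checks**, measured from the top camera in the pan's frame:

| Block | Measured place (x, y) | Stated place (x, y) | Off square |
|---|---|---|---|
| Charcoal | -17, +18 mm | -17, +17 mm | about 1° |
| Long brick | +34, -2 mm | +34, 0 mm | about 1° |
| Short brick | -16, -50 mm | -16, -49 mm | about 1° |

- **Bricks:** both tops read 63–64 mm, which fits bricks standing upright on the pan floor.
- **Silver ring:** it lies flat, about 3 mm from the charcoal's centre, judged from the zoomed top picture.
- **Brass ring:** I never went near it, and it looks unmoved in the pictures.
- **Gripper:** it was clear of everything when I handed in.

**What disagreed:**
- **Tool height:** the fingertips stood about 36 mm higher than the reported tool height implies. The first close on the charcoal passed above it, so I set every grip height from the cameras instead.
- **Charcoal size:** it measured about 49 by 84 mm, not the stated 60 by 90 mm.
- **Failed final measurements:** with the ring on top, the automatic fits of the charcoal and the ring were confused by other surfaces. The charcoal figure comes from the check just before the ring went on.

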